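# Put the washed mate set away

## Task

Put the washed mate set away: stand every mate cup that is on the tray upright in a ring of the wooden stand, one per ring and right down on the stand's floor; press the one bombilla that fits the free wall clips (full length, slim stem) down until it snaps home in both clips. Lay the wooden lid centred on the amber jar, knob up. Leave the short and the thick bombilla lying on the tray, and do not knock the jar over.

Things in the scene. Friction and masses are not known exactly. Their poses are not given: they have to be found in the camera images.
- cup1_mid (a point): terracotta ceramic mate cup, upright on the tray, 75 mm tall, straight-sided, outer diameter 50 mm; below 16 mm its wall tapers to a flat foot 36 mm across. Point: on its axis, half-way up (37.5 mm above the foot); z is its axis. 140 g, may be absent. Rim down to 40 mm above the foot is the best place to grip.
- cup2_mid (a point): white ceramic mate cup, upright on the tray, 75 mm tall, straight-sided, outer diameter 50 mm; below 16 mm its wall tapers to a flat foot 36 mm across. Point: on its axis, half-way up (37.5 mm above the foot); z is its axis. 140 g, may be absent. Rim down to 40 mm above the foot is the best place to grip.
- cup3_mid (a point): blue ceramic mate cup, upright on the tray, 75 mm tall, straight-sided, outer diameter 50 mm; below 16 mm its wall tapers to a flat foot 36 mm across. Point: on its axis, half-way up (37.5 mm above the foot); z is its axis. 140 g, may be absent. Rim down to 40 mm above the foot is the best place to grip.
- cup4_mid (a point): olive green ceramic mate cup, upright on the tray, 75 mm tall, straight-sided, outer diameter 50 mm; below 16 mm its wall tapers to a flat foot 36 mm across. Point: on its axis, half-way up (37.5 mm above the foot); z is its axis. 140 g, may be absent. Rim down to 40 mm above the foot is the best place to grip.
- ring1 (a point): ring of the wooden 2 x 2 cup stand (-x,+y corner, in the stand's axes). Point: centre of the floor inside the ring, where a cup's foot rests (12 mm above the table); a standing cup's half-way point is 37.5 mm above it. Steel ring, inner diameter 54 mm, 8 mm high, its top 22 mm above that floor; rings are 100 mm apart; z up.
- ring2 (a point): ring of the wooden 2 x 2 cup stand (+x,+y corner, in the stand's axes). Point: centre of the floor inside the ring, where a cup's foot rests (12 mm above the table); a standing cup's half-way point is 37.5 mm above it. Steel ring, inner diameter 54 mm, 8 mm high, its top 22 mm above that floor; rings are 100 mm apart; z up.
- ring3 (a point): ring of the wooden 2 x 2 cup stand (-x,-y corner, in the stand's axes). Point: centre of the floor inside the ring, where a cup's foot rests (12 mm above the table); a standing cup's half-way point is 37.5 mm above it. Steel ring, inner diameter 54 mm, 8 mm high, its top 22 mm above that floor; rings are 100 mm apart; z up.
- ring4 (a point): ring of the wooden 2 x 2 cup stand (+x,-y corner, in the stand's axes). Point: centre of the floor inside the ring, where a cup's foot rests (12 mm above the table); a standing cup's half-way point is 37.5 mm above it. Steel ring, inner diameter 54 mm, 8 mm high, its top 22 mm above that floor; rings are 100 mm apart; z up.
- clip_seat (a point): where the middle of a fitting bombilla lies once snapped home in the free wall holder, its stem along this point's y. Two orange spring clips, each 12 mm wide, at 52 mm either side along y. Each is a pair of smooth sprung jaws 6 mm apart at the throat, 4.5 mm above this point, flaring to a mouth 15 mm above it. A 9 mm stem goes straight down through both throats at 10 to 15 N in all.
- holder: the free holder, fixed to the low tiled wall, clips open at the top; same origin as clip_seat, y along the wall. Two 12 mm wide arms reach out from a wall plate 85 mm beyond the seat, one under each clip; nothing stands between or beneath them for 60 mm or more, so fingers can pass between the clips. Another holder further along the wall (+y) is full and plays no part.
- bomb_fit_mid (a point): the bombilla (steel mate straw) that fits the clips: 185 mm long, slim round stem 9 mm thick, lying flat; flat perforated spoon (20 mm wide, as thick as the stem) at the +x end, flat brass mouthpiece (11 mm wide) at the -x end, each 26 mm long. Point: middle of its length, on the stem's axis; x along the stem, z up. 45 g.
- bomb_short_mid (a point): look-alike bombilla, too short for the clips: 125 mm long, stem 9 mm thick, lying flat; flat perforated spoon (20 mm wide, as thick as the stem) at the +x end, flat brass mouthpiece (11 mm wide) at the -x end, each 26 mm long. Point: middle of its length, on the stem's axis; x along the stem, z up. 45 g.
- bomb_thick_mid (a point): look-alike bombilla, too thick for the clips: 185 mm long, stem 15 mm thick, lying flat; flat perforated spoon (20 mm wide, as thick as the stem) at the +x end, flat brass mouthpiece (11 mm wide) at the -x end, each 26 mm long. Point: middle of its length, on the stem's axis; x along the stem, z up. 45 g.
- tray: beige plastic tray, fixed, 290 (x) by 490 (y) mm, walls 14 mm high and 4 mm thick, floor 4 mm thick; origin at the centre of its underside.
- jar: open amber glass jar standing on the tray, 54 mm across, 56 mm tall, 250 g; origin at the centre of its underside. Its mouth is flat, 56 mm above the origin.
- lid_mid (a point): small wooden lid lying knob up on the tray: disc 58 mm across and 10 mm thick, flat underneath, with a round knob 18 mm across and 16 mm tall on top (26 mm in all). Point: on its axis, 13 mm above its underside; z up. 40 g. Once on the jar this point is 69 mm above the jar's origin. Take it by the knob.
There are look-alikes about, which are no part of the job. What is shaped like the part that bears cup1_mid but purple is not meant. What is shaped like the part that bears cup2_mid but purple is not meant.

How it is judged:
By the outcome, as a careful person would: the job done as asked, in the order asked, and still so for the second after the job is handed in, with the robot touching nothing.
Of cup1, cup2, cup3, cup4 only 3 to 4 are there at a start; the rules pass over those that are not, and their reading is None.
At some moment in a run one of bomb_fit may be knocked a few centimetres aside while the robot is not near it.
It also fails if it takes over 210 s, if anything falls off the work surface, if the arm or the gripper's body presses on something with over 40 N, if the wrist force passes 120 N, or if a joint passes its speed limit or range.

## Robot

A 7-joint arm with a two-finger parallel gripper is mounted at the origin on the work surface. World frame = base frame: x ahead of the robot, y to its left, z up, the work surface at z = 0. Lengths are in m, angles in rad, forces in N, time in s.
With the tool pointing down it reaches from about 0.425 to 0.875 m from the base axis. Payload 4.7 kg.
Tool frame: the origin (TCP) lies midway between the tips of the shut fingers; the grasp point (between the pads) lies 19 mm behind it (ctrl.pinch_z is the distance from the TCP to the grasp point, in m); y points along the fingers, z is the direction in which the jaws open and shut, and the axes are right-handed (so a half turn about y gives the same grasp; the last joint's range is limited). The gripper opens to 87 mm and grips with 3 to 60 N. Pads are 19 mm wide; open, the fingers measure 117 mm over their backs; the gripper's body (75 mm by 190 mm) begins 51 mm behind the grasp point.
Start: joints at [1.291, 0.321, -0.07, 1.45, 0.023, 1.371, -0.057], TCP at [0.188, -0.622, 0.191] pointing down, gripper open.
Joint ranges: [-2.86, 2.86], [-0.3, 2.09], [-1.38, 1.24], [0.06, 2.45], [-1.56, 4.7], [0.09, 2.05], [-2.69, 2.69]. Speed limits (rad/s): [2.57, 2.57, 3.14, 3.14, 3.14, 3.14, 3.14].

## Interface

Orientations are given as a 3x3 rotation matrix whose columns are the frame's x, y, z axes.
In Python, from station import ctrl gives the robot as it stands.
- The arm moves only by the shell command python3 -m jog 'ROWS' [OPENING] [FORCE]. ROWS is a JSON object of lists of equal length, an entry for each row: "dp": the shift along the world's x, y, z scaled (see below), a list of three; "twist": the turn, a rotation vector about the world's x, y, z scaled (see below), a list of three. A call has 1 to 12 rows; each row is the pose to reach, as a shift and turn from the pose measured when the call began, turning the shorter way round; what a row does not reach only later rows make up. The controller multiplies each number of a shift by 0.5 m and each number of a turn by 180 degrees. A row lasts 1/12 s, in which the tool goes at most 41.7 mm and 7.16 degrees, less where a joint would pass 70% of its speed; a pose out of reach is approached as far as the arm can. A call with a number of a shift or a turn outside -1 to 1 is refused whole. A call with a gripper value outside its range is refused whole. OPENING is the opening, from 0 (shut) to 1 (fully open), set as the call begins (- or left out, the last holds). The fingers move at their own pace and stop on an object; FORCE is the grip in N (left out, the last holds). Time passes only in rows, so rows that repeat a pose let the fingers close. It gives the time, the measured TCP pose, the force and the opening at its end, in the units of the state.
- ctrl.get_obs(): the state, without advancing time (a new reading comes with each control period).
- ctrl.get_image(name): name is "scene" or "top"; returns (picture, depth): 420x560x3 uint8, red, green, blue; 420x560 float32, m along the optical axis (not along the pixel's ray), 0 where there is no reading.
- ctrl.camera_params(name): a dict with "mtx" (3x3 intrinsics, pixels), "R" (3x3) and "t" (3): a world point X has camera coordinates R X + t. Camera axes: x right, y down, z forward; pixel columns grow to the right and rows downward; lengths in m; the calibration is good to about 2 mm. A picture is of the moment at which its call begins. camera_params takes no time and is no camera call.
- ctrl.finish_job(): hands the job in, once; it reports no verdict.
The state is a dict: "clock": time; "joint_positions": joint angles; "joint_velocities": joint speeds; "joint_torque": joint torques, N m; "ee_pos": TCP position; "tcp_rot": TCP orientation; "ft_force": force on the tool from outside, world axes, zero at the start; "ft_torque": the same for the moment, N m; "finger_gap": opening from 0.0 (shut) to 1.0 (fully open).
Only numpy, scipy, OpenCV 4.12 (cv2) and the standard library are available. Lean on these libraries where they do the work, as an engineer would, in place of code of your own. Each camera call takes 0.05 s, during which the arm holds its last target. There are 200 camera calls.

## Working session

There is one attempt and no reset: what is moved stays moved. The work goes in short steps, Python scripts to look and compute and a shell command to move; the robot and the scene stay as the last step left them, time stands still between calls to the robot, and variables do not carry over. Pictures are saved under pics/ and viewed, about 12 in all and at most 16, crops included, and the job is handed in when it is done.

```bash
ls; mkdir -p pics
python3 - <<'E'
from station import ctrl
import cv2,numpy as np
for n in("scene","top"):
    im,d=ctrl.get_image(n); p=ctrl.camera_params(n)
    cv2.imwrite(f"pics/{n}0.png",im[:,:,::-1]); np.savez(f"pics/{n}0.npz",im=im,d=d)
    R=p["R"];print(n,p["mtx"].round(1).tolist(),"cam",(-R.T@p["t"]).round(3),"fwd",R[2].round(3), R[0].round(3))
o=ctrl.get_obs();print({k:np.round(v,3).tolist() for k,v in o.items()}, ctrl.pinch_z)
E
```

```text
pics
scene [[494.4, 0.0, 278.1], [0.0, 494.4, 212.0], [0.0, 0.0, 1.0]] cam [ 0.976 -0.418  1.09 ] fwd [-0.397  0.308 -0.865] [0.593 0.805 0.014]
top [[389.5, 0.0, 270.3], [0.0, 389.5, 215.3], [0.0, 0.0, 1.0]] cam [ 0.433 -0.069  0.968] fwd [ 0.082 -0.01  -0.997] [-0.005 -1.     0.009]
{'clock': 0.1, 'joint_positions': [1.291, 0.322, -0.07, 1.452, 0.023, 1.371, -0.057], 'joint_velocities': [-0.0, -0.001, -0.0, -0.003, 0.002, -0.001, 0.001], 'joint_torque': [-0.0, -49.257, -0.406, -31.34, -0.064, 0.04, 0.0], 'ee_pos': [0.188, -0.622, 0.19], 'tcp_rot': [[-0.957, -0.001, 0.29], [-0.29, 0.002, -0.957], [0.0, -1.0, -0.002]], 'ft_force': [-0.273, -0.558, -0.191], 'ft_torque': [-0.016, -0.018, 0.021], 'finger_gap': 1.001} 0.0187
```

View pics/top0.png

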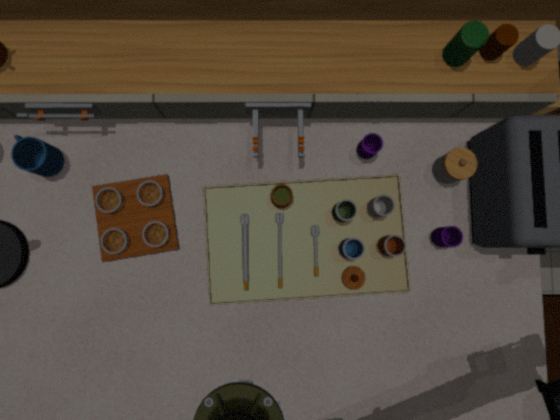

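View pics/scene0.png

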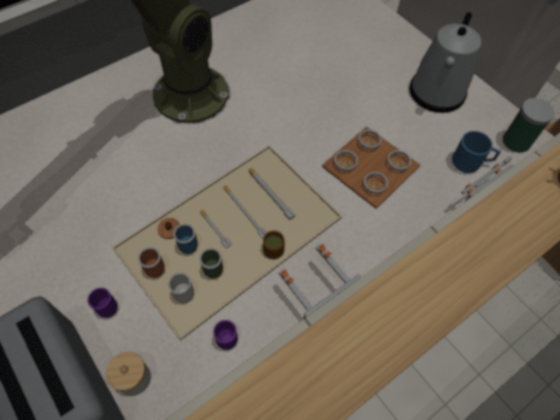

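Top view: terracotta (391,245), white (380,206), blue (351,249) and green (345,210) cups are all present. The lid is at (353,277) and the jar at (282,196). Bombillas run thick/fit/short at columns 246/279/316, the stand is at (135,218), and the free clips are at (256,143) and (301,145).

```bash
cat > h.py <<'E'
import cv2,numpy as np
from station import ctrl
def cloud(d,p):
    v,u=np.indices(d.shape); K=p["mtx"]
    c=np.stack([(u-K[0,2])/K[0,0]*d,(v-K[1,2])/K[1,1]*d,d],-1)
    W=(c-p["t"])@p["R"]; W[d<=0]=np.nan; return W
def ray(uv,z,p):
    K=p["mtx"]; r=np.linalg.inv(K)@np.array([uv[0],uv[1],1.]); R=p["R"]; o=-R.T@p["t"]; w=R.T@r
    return o+w*(z-o[2])/w[2]
def proj(X,p):
    c=p["R"]@np.asarray(X,float)+p["t"]; q=p["mtx"]@c; return q[:2]/q[2]
def circ(P):
    P=np.asarray(P); 
    for _ in range(4):
        A=np.c_[2*P[:,:2],np.ones(len(P))]; s=np.linalg.lstsq(A,(P[:,:2]**2).sum(1),rcond=None)[0]
        r=np.sqrt(s[2]+s[0]**2+s[1]**2); e=abs(np.hypot(*(P[:,:2]-s[:2]).T)-r); P=P[e<max(2.0*np.median(e),1e-3)]
    return s[0],s[1],r,len(P)
E
python3 - <<'E'
from h import *
px={'top':dict(c1=(391,245),c2=(380,206),c3=(351,249),c4=(345,210),jar=(282,196),r1=(109,200),r2=(150,194),r3=(114,241),r4=(155,235),lid=(353,277)),
'scene':dict(c1=(151,262),c2=(180,287),c3=(186,239),c4=(211,263),jar=(273,243),r1=(346,160),r2=(375,182),r3=(370,140),r4=(399,160),lid=(169,228))}
for n in px:
    f=np.load(f"pics/{n}0.npz"); p=ctrl.camera_params(n); W=cloud(f['d'],p)
    T=W[...,2]; m=(abs(T)<.3); print(n,'table z',np.nanmedian(T[m]), 'tray', np.nanmedian(T[280:295,220:260]) if n=='top' else '')
    for k,(u,v) in px[n].items():
        zt={'c':.079,'j':.060,'r':.034,'l':.014}[k[0]]
        s=16 if k[0]=='r' else 20
        B=W[max(v-s,0):v+s,u-s:u+s].reshape(-1,3); c=ray((u,v),zt,p)
        q=B[(abs(B[:,2]-zt)<.007)&(np.hypot(*(B[:,:2]-c[:2]).T)<.037)]
        print(k,'px',c[:2].round(3),'n',len(q),'z',np.median(q[:,2]).round(4) if len(q) else '', np.round(circ(q),4) if len(q)>8 else '','mid',((q.min(0)+q.max(0))/2)[:2].round(4) if len(q) else '','ext',np.ptp(q,axis=0).round(3) if len(q) else '')
# bombillas & clips
for n in px:
    f=np.load(f"pics/{n}0.npz"); p=ctrl.camera_params(n); W=cloud(f['d'],p);im=f['im']
    hsv=cv2.cvtColor(im,cv2.COLOR_RGB2HSV)
    m=((hsv[...,0]<18)&(hsv[...,1]>140)&(hsv[...,2]>70)).astype(np.uint8)
    N,L,st,ce=cv2.connectedComponentsWithStats(m)
    for i in range(1,N):
        if st[i,4]>8:
            w=W[L==i]; print(n,'orange',ce[i].round(1),st[i].tolist(),np.nanmedian(w,0).round(3),np.nanmax(w[:,2]).round(3))
E
```

```text
top table z 0.00141535834767857 tray 0.003235571504053891
c1 px [ 0.437 -0.353] n 140 z 0.0785 [ 4.363e-01 -3.610e-01  2.320e-02  1.170e+02] mid [ 0.4363 -0.3624] ext [0.048 0.051 0.012]
c2 px [ 0.527 -0.33 ] n 138 z 0.0789 [ 5.294e-01 -3.381e-01  2.300e-02  1.220e+02] mid [ 0.5304 -0.3383] ext [0.049 0.049 0.012]
c3 px [ 0.429 -0.261] n 126 z 0.0788 [ 4.302e-01 -2.668e-01  2.310e-02  1.180e+02] mid [ 0.43   -0.2674] ext [0.048 0.049 0.011]
c4 px [ 0.518 -0.249] n 128 z 0.0786 [ 5.187e-01 -2.515e-01  2.310e-02  9.800e+01] mid [ 0.5194 -0.2526] ext [0.049 0.05  0.011]
jar px [ 0.554 -0.106] n 121 z 0.059 [ 5.573e-01 -1.046e-01  2.380e-02  1.200e+02] mid [ 0.5575 -0.1045] ext [0.05 0.05 0.01]
r1 px [0.549 0.31 ] n 177 z 0.032 [5.496e-01 3.112e-01 2.890e-02 1.180e+02] mid [0.5507 0.3119] ext [0.061 0.063 0.009]
r2 px [0.563 0.212] n 158 z 0.0322 [5.657e-01 2.132e-01 2.880e-02 1.360e+02] mid [0.566  0.2138] ext [0.059 0.061 0.011]
r3 px [0.451 0.295] n 176 z 0.0322 [4.515e-01 2.957e-01 2.860e-02 1.590e+02] mid [0.4519 0.2965] ext [0.06  0.061 0.009]
r4 px [0.464 0.198] n 157 z 0.0322 [4.
[... 3652 characters left out ...]
 0.011] 0.018
scene orange [349.2 156.8] [345, 155, 9, 6, 17] [0.453 0.226 0.011] 0.014
scene orange [402.3 157.3] [398, 155, 9, 7, 19] [0.539 0.34  0.012] 0.016
scene orange [379.  179.3] [374, 177, 10, 7, 20] [0.555 0.241 0.011] 0.015
scene orange [166.8 227.9] [159, 220, 18, 18, 155] [ 0.357 -0.287  0.013] 0.032
scene orange [321.7 247.7] [320, 245, 5, 6, 19] [ 0.655 -0.045  0.108] 0.116
scene orange [326.7 253.9] [325, 253, 5, 3, 11] [ 0.674 -0.045  0.108] 0.11
scene orange [150.7 260.7] [146, 258, 10, 6, 32] [ 0.417 -0.359  0.023] 0.03
scene orange [284.2 273.5] [283, 271, 4, 6, 18] [ 0.656 -0.149  0.109] 0.113
scene orange [289.4 280.2] [288, 279, 4, 4, 11] [ 0.674 -0.148  0.109] 0.111
```

Run:
```python
import cv2
im=cv2.imread('pics/top0.png'); c=cv2.resize(im[90:310,195:415],None,fx=2.7,fy=2.7,interpolation=cv2.INTER_CUBIC); c=cv2.convertScaleAbs(c,alpha=1.8); cv2.imwrite('pics/crop1.png',c)
```

```text
(no output)
```

View pics/crop1.png

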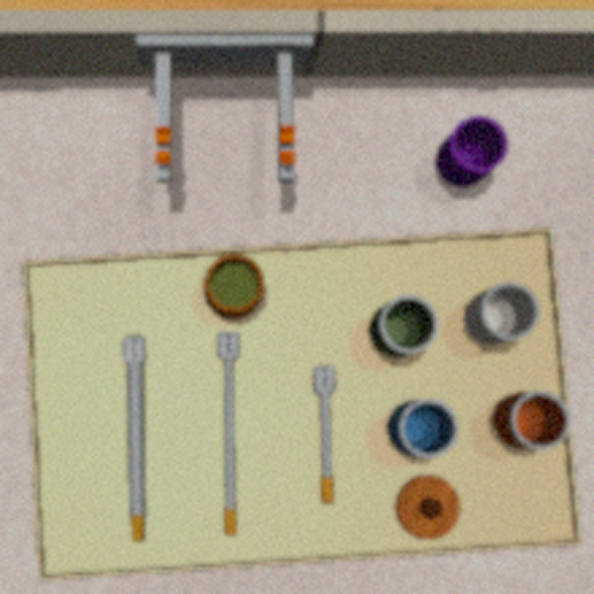

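The pictures agree with the given sizes: cup rims are at 0.079, rings about 0.0995 apart, clips 0.103 apart. Before going to the terracotta cup I'll check the toaster clearance, and take the bombilla axes at the same time.

Run:
```python
from h import *
f=np.load("pics/top0.npz"); p=ctrl.camera_params("top"); W=cloud(f['d'],p)
t=W[100:260,440:560].reshape(-1,3); t=t[(t[:,2]>.12)&(t[:,0]<.75)]
print('toaster',np.nanpercentile(t,[1,50,99],axis=0).round(3), 'x-edge near y max', t[t[:,1]>np.nanpercentile(t[:,1],98)].mean(0).round(3))
for b,(u0,u1,v0,v1) in dict(thick=(236,258,208,296),fit=(270,288,208,292),short=(306,324,220,280)).items():
    for n in("top",):
        w=W[v0:v1,u0:u1].reshape(-1,3); w=w[(w[:,2]>.0085)&(w[:,2]<.03)]
        c=w.mean(0); 
        # midline by binning along x
        xs=np.linspace(w[:,0].min(),w[:,0].max(),13); mid=[np.r_[(a+e)/2,np.median(w[(w[:,0]>=a)&(w[:,0]<e),1]),np.ptp(w[(w[:,0]>=a)&(w[:,0]<e),1])] for a,e in zip(xs,xs[1:])]
        print(b,len(w),'x',w[:,0].min().round(3),w[:,0].max().round(3)); print(np.round(mid,4)[:,1:].tolist())
```

```text
toaster [[ 0.425 -0.668  0.122]
 [ 0.567 -0.6    0.188]
 [ 0.702 -0.569  0.193]] x-edge near y max [ 0.57  -0.569  0.146]
thick 468 x 0.331 0.513
[[-0.0188, 0.0096], [-0.0188, 0.0123], [-0.0187, 0.0124], [-0.0165, 0.0174], [-0.0175, 0.0123], [-0.0166, 0.0216], [-0.0165, 0.0147], [-0.0163, 0.0148], [-0.0152, 0.0126], [-0.0152, 0.0125], [-0.0162, 0.0172], [-0.0141, 0.0174]]
fit 305 x 0.335 0.518
[[-0.101, 0.0098], [-0.1011, 0.0098], [-0.1013, 0.005], [-0.1014, 0.0051], [-0.1015, 0.0147], [-0.1015, 0.0074], [-0.1017, 0.0172], [-0.0994, 0.0074], [-0.1019, 0.0075], [-0.0996, 0.0222], [-0.0998, 0.0173], [-0.1021, 0.0174]]
short 215 x 0.363 0.485
[[-0.1889, 0.0097], [-0.1891, 0.0101], [-0.1892, 0.0101], [-0.1892, 0.0075], [-0.1883, 0.0074], [-0.1894, 0.0076], [-0.1885, 0.0078], [-0.1878, 0.0052], [-0.1877, 0.0052], [-0.1878, 0.0149], [-0.1878, 0.0172], [-0.1878, 0.0174]]
```

Toaster edge is at y = -0.565, so the body clears it. Going above the terracotta cup.

```bash
python3 -m jog '{"dp":[[0.498,0.522,0],[0.498,0.522,0],[0.498,0.522,0],[0.498,0.522,0],[0.498,0.522,0],[0.498,0.522,0],[0.498,0.522,0],[0.498,0.522,0],[0.498,0.522,0],[0.498,0.522,0],[0.498,0.522,0],[0.498,0.522,0]],"twist":[[0,0,0],[0,0,0],[0,0,0],[0,0,0],[0,0,0],[0,0,0],[0,0,0],[0,0,0],[0,0,0],[0,0,0],[0,0,0],[0,0,0]]}' 0.8 25
```

```text
clock: 1.1
ee_pos: [0.4361, -0.3613, 0.1892]
tcp_rot: [[-0.957, -0.002, 0.289], [-0.289, 0.001, -0.957], [0.001, -1.0, -0.002]]
ft_force: [-0.5, -0.4, -0.3]
finger_gap: 0.8
```

```bash
python3 -m jog '{"dp":[[0.002,0,-0.08],[0.002,0,-0.16],[0.002,0,-0.22],[0.002,0,-0.27],[0.002,0,-0.296],[0.002,0,-0.296],[0.002,0,-0.296]],"twist":[[0,0,0],[0,0,0],[0,0,0],[0,0,0],[0,0,0],[0,0,0],[0,0,0]]}' 0.8 25
python3 -m jog '{"dp":[[0,0,0],[0,0,0],[0,0,0],[0,0,0],[0,0,0],[0,0,0]],"twist":[[0,0,0],[0,0,0],[0,0,0],[0,0,0],[0,0,0],[0,0,0]]}' 0.4 25
```

```text
clock: 1.68
ee_pos: [0.4365, -0.3623, 0.0414]
tcp_rot: [[-0.958, -0.002, 0.287], [-0.287, 0.001, -0.958], [0.002, -1.0, -0.002]]
ft_force: [0.5, -0.6, -0.6]
finger_gap: 0.803
clock: 2.18
ee_pos: [0.4372, -0.3627, 0.0426]
tcp_rot: [[-0.958, -0.001, 0.287], [-0.287, 0.0, -0.958], [0.001, -1.0, -0.001]]
ft_force: [-0.2, 0.3, 5.7]
finger_gap: 0.556
```

Gripped (opening about 48 mm). Lift and carry to ring1.

```bash
python3 -m jog '{"dp":[[0,0,0.08],[0,0,0.16],[0,0,0.24],[0.12,0.72,0.24],[0.12,0.72,0.24],[0.12,0.72,0.24],[0.12,0.72,0.24],[0.12,0.72,0.24],[0.12,0.72,0.24],[0.12,0.72,0.24],[0.12,0.72,0.24],[0.12,0.72,0.24]],"twist":[[0,0,0],[0,0,0],[0,0,0],[0,0,0],[0,0,0],[0,0,0],[0,0,0],[0,0,0],[0,0,0],[0,0,0],[0,0,0],[0,0,0]]}' 
python3 -m jog '{"dp":[[0.1,0.62,0],[0.1,0.62,0],[0.1,0.62,0],[0.1,0.62,0],[0.1,0.62,0],[0.1,0.62,0],[0.1,0.62,0],[0.1,0.62,0],[0.1,0.62,0],[0.1,0.62,0],[0.1,0.62,0],[0.1,0.62,0]],"twist":[[0,0,0],[0,0,0],[0,0,0],[0,0,0],[0,0,0],[0,0,0],[0,0,0],[0,0,0],[0,0,0],[0,0,0],[0,0,0],[0,0,0]]}'
```

```text
clock: 3.18
ee_pos: [0.4969, 0.0014, 0.1625]
tcp_rot: [[-0.957, -0.001, 0.29], [-0.29, 0.001, -0.957], [0.0, -1.0, -0.001]]
ft_force: [0.9, 1.1, -0.4]
finger_gap: 0.555
clock: 4.18
ee_pos: [0.5474, 0.3092, 0.1621]
tcp_rot: [[-0.958, -0.001, 0.288], [-0.288, -0.001, -0.958], [0.001, -1.0, 0.001]]
ft_force: [-0.1, -0.5, -1.9]
finger_gap: 0.554
```

```bash
python3 -m jog '{"dp":[[0.006,0.005,0],[0.006,0.005,-0.06],[0.006,0.005,-0.12],[0.006,0.005,-0.15],[0.006,0.005,-0.17],[0.006,0.005,-0.18],[0.006,0.005,-0.19],[0.006,0.005,-0.2],[0.006,0.005,-0.21],[0.006,0.005,-0.216],[0.006,0.005,-0.222],[0.006,0.005,-0.222]],"twist":[[0,0,0],[0,0,0],[0,0,0],[0,0,0],[0,0,0],[0,0,0],[0,0,0],[0,0,0],[0,0,0],[0,0,0],[0,0,0],[0,0,0]]}'
python3 - <<'E'
from h import *
n="scene"; im,d=ctrl.get_image(n); p=ctrl.camera_params(n)
im=cv2.resize(im[110:230,300:440],None,fx=5,fy=5,interpolation=cv2.INTER_CUBIC)[:,:,::-1]; cv2.imwrite('pics/p1.png',cv2.convertScaleAbs(im,alpha=1.8))
E
```

```text
clock: 5.18
ee_pos: [0.5503, 0.3118, 0.0509]
tcp_rot: [[-0.958, -0.001, 0.288], [-0.288, -0.001, -0.958], [0.001, -1.0, 0.001]]
ft_force: [0.5, -0.2, -0.7]
finger_gap: 0.552
```

View pics/p1.png

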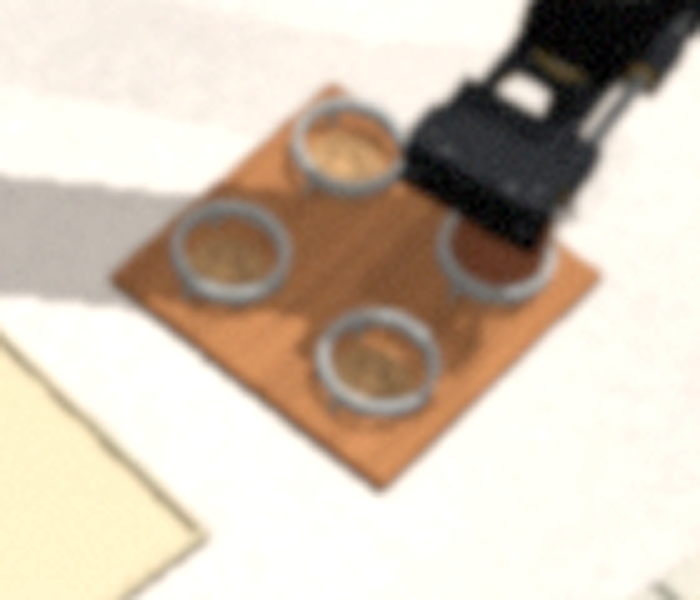

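The terracotta cup shows inside the right-hand ring (495,250 in the crop) with no side force. Lower 2 mm, release, retreat upward.

```bash
python3 -m jog '{"dp":[[0,0,-0.002],[0,0,-0.004],[0,0,-0.004]],"twist":[[0,0,0],[0,0,0],[0,0,0]]}'
python3 -m jog '{"dp":[[0,0,0],[0,0,0],[0,0,0],[0,0,0],[0,0,0.06],[0,0,0.14],[0,0,0.22],[0,0,0.22]],"twist":[[0,0,0],[0,0,0],[0,0,0],[0,0,0],[0,0,0],[0,0,0],[0,0,0],[0,0,0]]}' 0.8
python3 -m jog '{"dp":[[-0.02,-1,0],[-0.02,-1,0],[-0.02,-1,0],[-0.02,-1,0],[-0.02,-1,0],[-0.02,-1,0],[-0.02,-1,0],[-0.02,-1,0],[-0.02,-1,0],[-0.02,-1,0],[-0.02,-1,0],[-0.02,-1,0]],"twist":[[0,0,0],[0,0,0],[0,0,0],[0,0,0],[0,0,0],[0,0,0],[0,0,0],[0,0,0],[0,0,0],[0,0,0],[0,0,0],[0,0,0]]}'
python3 - <<'E'
from h import *
for n,(u,v) in dict(top=(107,200),scene=(405,150)).items():
    im,d=ctrl.get_image(n); p=ctrl.camera_params(n); W=cloud(d,p); cv2.imwrite(f'pics/{n}1.png',im[:,:,::-1])
    B=W[v-35:v+35,u-35:u+35].reshape(-1,3); B=B[(B[:,2]>.075)&(np.hypot(B[:,0]-.55,B[:,1]-.312)<.06)]; print(n,len(B),np.median(B[:,2]).round(4),np.round(circ(B),4))
E
```

```text
clock: 5.48
ee_pos: [0.5513, 0.3124, 0.0506]
tcp_rot: [[-0.958, 0.001, 0.288], [-0.288, -0.0, -0.958], [-0.001, -1.0, 0.001]]
ft_force: [0.3, -1.3, 3.9]
finger_gap: 0.557
clock: 6.15
ee_pos: [0.5549, 0.3157, 0.1693]
tcp_rot: [[-0.957, 0.013, 0.288], [-0.288, 0.006, -0.958], [-0.014, -1.0, -0.002]]
ft_force: [0.9, 1.2, 0.6]
finger_gap: 0.797
clock: 7.15
ee_pos: [0.5443, -0.1871, 0.1693]
tcp_rot: [[-0.958, 0.013, 0.287], [-0.287, 0.005, -0.958], [-0.014, -1.0, -0.001]]
ft_force: [0.8, -0.1, -0.4]
finger_gap: 0.798
top 187 0.0858 [5.507e-01 3.112e-01 2.310e-02 1.250e+02]
scene 168 0.0837 [5.515e-01 3.125e-01 2.320e-02 1.000e+02]
```

Cup1 seated (rim 0.0858/0.0837 against 0.079 on the tray: +8 mm). Next green.

```bash
python3 -m jog '{"dp":[[-0.05,-0.129,0],[-0.05,-0.129,0],[-0.05,-0.129,0],[-0.05,-0.129,-0.06],[-0.05,-0.129,-0.12],[-0.05,-0.129,-0.18],[-0.05,-0.129,-0.22],[-0.05,-0.129,-0.25],[-0.05,-0.129,-0.256],[-0.05,-0.129,-0.256],[-0.05,-0.129,-0.256]],"twist":[[-0.0016,0.0041,0],[-0.0016,0.0041,0],[-0.0016,0.0041,0],[-0.0016,0.0041,0],[-0.0016,0.0041,0],[-0.0016,0.0041,0],[-0.0016,0.0041,0],[-0.0016,0.0041,0],[-0.0016,0.0041,0],[-0.0016,0.0041,0],[-0.0016,0.0041,0]]}' 0.8
python3 -m jog '{"dp":[[0,0,0],[0,0,0],[0,0,0],[0,0,0],[0,0,0],[0,0,0]],"twist":[[0,0,0],[0,0,0],[0,0,0],[0,0,0],[0,0,0],[0,0,0]]}' 0.4
python3 -m jog '{"dp":[[0,0,0.08],[0,0,0.16],[0,0,0.24],[0.04,0.46,0.24],[0.04,0.46,0.24],[0.09,0.9,0.24],[0.09,0.9,0.24],[0.09,0.9,0.24],[0.09,0.9,0.24],[0.09,0.9,0.24],[0.09,0.9,0.24],[0.09,0.9,0.24]],"twist":[[0,0,0],[0,0,0],[0,0,0],[0,0,0],[0,0,0],[0,0,0],[0,0,0],[0,0,0],[0,0,0],[0,0,0],[0,0,0],[0,0,0]]}'
```

```text
clock: 8.17
ee_pos: [0.5187, -0.2585, 0.0412]
tcp_rot: [[-0.961, -0.0, 0.276], [-0.276, -0.003, -0.961], [0.001, -1.0, 0.003]]
ft_force: [-0.0, 0.5, 0.5]
finger_gap: 0.797
clock: 8.67
ee_pos: [0.5192, -0.2585, 0.0419]
tcp_rot: [[-0.961, 0.001, 0.277], [-0.277, -0.003, -0.961], [0.0, -1.0, 0.003]]
ft_force: [-1.1, 1.9, 3.1]
finger_gap: 0.556
clock: 9.67
ee_pos: [0.556, 0.1161, 0.1617]
tcp_rot: [[-0.961, 0.001, 0.276], [-0.276, -0.004, -0.961], [0.0, -1.0, 0.004]]
ft_force: [0.9, -0.3, -0.6]
finger_gap: 0.558
```

```bash
python3 -m jog '{"dp":[[0.017,0.194,0],[0.017,0.194,0],[0.017,0.194,0],[0.017,0.194,0],[0.017,0.194,0],[0.017,0.194,0]],"twist":[[0,0,0],[0,0,0],[0,0,0],[0,0,0],[0,0,0],[0,0,0]]}'
python3 -c "
from h import *
o=ctrl.get_obs();print(o['ee_pos'].round(4),abs(o['joint_velocities']).max().round(3))"
```

```text
clock: 10.17
ee_pos: [0.5647, 0.2113, 0.161]
tcp_rot: [[-0.962, 0.0, 0.275], [-0.275, -0.006, -0.962], [0.002, -1.0, 0.006]]
ft_force: [-0.3, -0.1, -1.3]
finger_gap: 0.559
[0.5647 0.2113 0.161 ] 0.022
```

```bash
python3 -m jog '{"dp":[[0,0.003,-0.06],[0,0.003,-0.12],[0,0.003,-0.15],[0,0.003,-0.165],[0,0.003,-0.175],[0,0.003,-0.185],[0,0.003,-0.195],[0,0.003,-0.205],[0,0.003,-0.215],[0,0.003,-0.22],[0,0.003,-0.225],[0,0.003,-0.225]],"twist":[[0,0,0],[0,0,0],[0,0,0],[0,0,0],[0,0,0],[0,0,0],[0,0,0],[0,0,0],[0,0,0],[0,0,0],[0,0,0],[0,0,0]]}'
```

```text
clock: 11.17
ee_pos: [0.5661, 0.2125, 0.0498]
tcp_rot: [[-0.962, 0.003, 0.274], [-0.274, -0.006, -0.962], [-0.001, -1.0, 0.007]]
ft_force: [-0.1, -1.9, 3.8]
finger_gap: 0.558
```

```bash
python3 -m jog '{"dp":[[0,0,0],[0,0,0],[0,0,0],[0,0,0],[0,0,0.06],[0,0,0.14],[0,0,0.22],[0,0,0.22]],"twist":[[0,0,0],[0,0,0],[0,0,0],[0,0,0],[0,0,0],[0,0,0],[0,0,0],[0,0,0]]}' 0.8
python3 -m jog '{"dp":[[-0.07,-1,0],[-0.07,-1,0],[-0.07,-1,0],[-0.07,-1,0],[-0.07,-1,0],[-0.07,-1,0],[-0.07,-1,0],[-0.07,-1,0],[-0.07,-1,0],[-0.07,-1,0],[-0.07,-1,0],[-0.07,-1,0]],"twist":[[0,0,0],[0,0,0],[0,0,0],[0,0,0],[0,0,0],[0,0,0],[0,0,0],[0,0,0],[0,0,0],[0,0,0],[0,0,0],[0,0,0]]}'
python3 -m jog '{"dp":[[0,-0.1,0],[0,-0.1,0],[0,-0.1,0],[0,-0.1,0]],"twist":[[0,0,0],[0,0,0],[0,0,0],[0,0,0]]}'
python3 - <<'E'
from h import *
for n,(u,v) in dict(top=(150,194),scene=(375,175)).items():
    im,d=ctrl.get_image(n); p=ctrl.camera_params(n); W=cloud(d,p); cv2.imwrite(f'pics/{n}2.png',im[:,:,::-1])
    for x,y,z in((.566,.2135,.075),(.5305,-.338,.065),(.431,-.267,.065)):
        B=W.reshape(-1,3); B=B[(B[:,2]>z)&(B[:,2]<.095)&(np.hypot(B[:,0]-x,B[:,1]-y)<.045)]
        if len(B)>20: print(n,len(B),np.median(B[:,2]).round(4),np.round(circ(B),4))
E
```

```text
clock: 11.83
ee_pos: [0.5703, 0.2154, 0.1682]
tcp_rot: [[-0.961, 0.015, 0.275], [-0.275, -0.002, -0.962], [-0.014, -1.0, 0.006]]
ft_force: [0.8, 1.5, 1.5]
finger_gap: 0.798
clock: 12.83
ee_pos: [0.5347, -0.2868, 0.1681]
tcp_rot: [[-0.962, 0.015, 0.274], [-0.274, -0.002, -0.962], [-0.014, -1.0, 0.006]]
ft_force: [0.2, 0.2, -0.6]
finger_gap: 0.797
clock: 13.17
ee_pos: [0.5346, -0.3367, 0.1674]
tcp_rot: [[-0.962, 0.015, 0.273], [-0.273, -0.001, -0.962], [-0.014, -1.0, 0.005]]
ft_force: [0.7, 0.4, 1.0]
finger_gap: 0.8
top 163 0.0865 [5.666e-01 2.109e-01 2.300e-02 1.000e+02]
top 150 0.0784 [ 4.303e-01 -2.663e-01  2.290e-02  1.340e+02]
scene 168 0.0856 [5.68e-01 2.12e-01 2.30e-02 9.70e+01]
scene 203 0.0767 [ 5.311e-01 -3.384e-01  2.310e-02  1.310e+02]
scene 22 0.0757 [ 4.354e-01 -2.684e-01  2.040e-02  2.200e+01]
```

```bash
python3 -m jog '{"dp":[[-0.008,-0.003,0],[-0.008,-0.003,-0.06],[-0.008,-0.003,-0.12],[-0.008,-0.003,-0.18],[-0.008,-0.003,-0.22],[-0.008,-0.003,-0.252],[-0.008,-0.003,-0.252],[-0.008,-0.003,-0.252],[-0.008,-0.003,-0.252]],"twist":[[0,0.0048,0],[0,0.0048,0],[0,0.0048,0],[0,0.0048,0],[0,0.0048,0],[0,0.0048,0],[0,0.0048,0],[0,0.0048,0],[0,0.0048,0]]}' 0.8
python3 -m jog '{"dp":[[0,0,0],[0,0,0],[0,0,0],[0,0,0],[0,0,0],[0,0,0]],"twist":[[0,0,0],[0,0,0],[0,0,0],[0,0,0],[0,0,0],[0,0,0]]}' 0.4
python3 -m jog '{"dp":[[0,0,0.08],[0,0,0.16],[0,0,0.24],[0,0.94,0.24],[0,0.94,0.24],[0,0.94,0.24],[0,0.94,0.24],[0,0.94,0.24],[0,0.94,0.24],[0,0.94,0.24],[0,0.94,0.24],[0,0.94,0.24]],"twist":[[0,0,0],[0,0,0],[0,0,0],[0,0,0],[0,0,0],[0,0,0],[0,0,0],[0,0,0],[0,0,0],[0,0,0],[0,0,0],[0,0,0]]}'
python3 -m jog '{"dp":[[0,0.18,0],[0,0.18,0],[0,0.18,0],[0,0.18,0],[0,0.18,0]],"twist":[[0,0,0],[0,0,0],[0,0,0],[0,0,0],[0,0,0]]}'
```

```text
clock: 14.02
ee_pos: [0.5328, -0.3354, 0.0435]
tcp_rot: [[-0.96, 0.002, 0.278], [-0.278, -0.002, -0.96], [-0.002, -1.0, 0.002]]
ft_force: [-0.1, -0.5, -0.1]
finger_gap: 0.8
clock: 14.52
ee_pos: [0.5333, -0.336, 0.0443]
tcp_rot: [[-0.961, 0.003, 0.278], [-0.278, -0.003, -0.961], [-0.002, -1.0, 0.004]]
ft_force: [0.0, -1.1, 3.2]
finger_gap: 0.556
clock: 15.52
ee_pos: [0.5324, 0.0409, 0.164]
tcp_rot: [[-0.961, 0.003, 0.278], [-0.278, -0.004, -0.961], [-0.002, -1.0, 0.004]]
ft_force: [1.2, 0.4, -1.3]
finger_gap: 0.554
clock: 15.93
ee_pos: [0.5317, 0.131, 0.1634]
tcp_rot: [[-0.96, 0.002, 0.28], [-0.28, -0.004, -0.96], [-0.0, -1.0, 0.004]]
ft_force: [0.1, -1.1, -1.6]
finger_gap: 0.552
```

```bash
python3 -m jog '{"dp":[[-0.153,0.332,0],[-0.153,0.332,0],[-0.153,0.332,0],[-0.153,0.332,0],[-0.153,0.332,0],[-0.153,0.332,0],[-0.153,0.332,0],[-0.153,0.332,0],[-0.153,0.332,0]],"twist":[[0,0,0],[0,0,0],[0,0,0],[0,0,0],[0,0,0],[0,0,0],[0,0,0],[0,0,0],[0,0,0]]}'
```

```text
clock: 16.68
ee_pos: [0.4569, 0.294, 0.163]
tcp_rot: [[-0.961, 0.001, 0.275], [-0.275, -0.006, -0.961], [0.0, -1.0, 0.006]]
ft_force: [-0.2, -1.3, -1.5]
finger_gap: 0.546
```

```bash
python3 -m jog '{"dp":[[-0.003,0.006,-0.06],[-0.003,0.006,-0.12],[-0.003,0.006,-0.15],[-0.003,0.006,-0.165],[-0.003,0.006,-0.175],[-0.003,0.006,-0.185],[-0.003,0.006,-0.195],[-0.003,0.006,-0.205],[-0.003,0.006,-0.215],[-0.003,0.006,-0.22],[-0.003,0.006,-0.225],[-0.003,0.006,-0.225]],"twist":[[0,0,0],[0,0,0],[0,0,0],[0,0,0],[0,0,0],[0,0,0],[0,0,0],[0,0,0],[0,0,0],[0,0,0],[0,0,0],[0,0,0]]}'
```

```text
clock: 17.68
ee_pos: [0.4567, 0.2979, 0.0522]
tcp_rot: [[-0.961, 0.004, 0.275], [-0.275, -0.005, -0.961], [-0.003, -1.0, 0.006]]
ft_force: [-1.6, -1.4, 6.2]
finger_gap: 0.55
```

```bash
python3 -m jog '{"dp":[[0,0,0],[0,0,0],[0,0,0],[0,0,0],[0,0,0.06],[0,0,0.14],[0,0,0.22],[0,0,0.22]],"twist":[[0,0,0],[0,0,0],[0,0,0],[0,0,0],[0,0,0],[0,0,0],[0,0,0],[0,0,0]]}' 0.8
python3 -m jog '{"dp":[[0,-1,0],[0,-1,0],[0,-1,0],[0,-1,0],[0,-1,0],[0,-1,0],[0,-1,0],[0,-1,0],[0,-1,0],[0,-1,0],[0,-1,0],[0,-1,0]],"twist":[[0,0,0],[0,0,0],[0,0,0],[0,0,0],[0,0,0],[0,0,0],[0,0,0],[0,0,0],[0,0,0],[0,0,0],[0,0,0],[0,0,0]]}'
python3 -m jog '{"dp":[[-0.06,-0.14,0],[-0.06,-0.14,0],[-0.06,-0.14,0],[-0.06,-0.14,0],[-0.06,-0.14,0]],"twist":[[0,0.005,0],[0,0.005,0],[0,0.005,0],[0,0.005,0],[0,0.005,0]]}'
python3 - <<'E'
from h import *
for n in ("top","scene"):
    im,d=ctrl.get_image(n); p=ctrl.camera_params(n); W=cloud(d,p); cv2.imwrite(f'pics/{n}3.png',im[:,:,::-1])
    for x,y,z in((.452,.296,.075),(.431,-.267,.065)):
        B=W.reshape(-1,3); B=B[(B[:,2]>z)&(B[:,2]<.095)&(np.hypot(B[:,0]-x,B[:,1]-y)<.045)]
        if len(B)>20: print(n,len(B),np.median(B[:,2]).round(4),np.round(circ(B),4))
E
```

```text
clock: 18.35
ee_pos: [0.4604, 0.3012, 0.1698]
tcp_rot: [[-0.961, 0.015, 0.275], [-0.275, 0.001, -0.961], [-0.015, -1.0, 0.004]]
ft_force: [1.1, 0.7, 1.2]
finger_gap: 0.801
clock: 19.35
ee_pos: [0.4597, -0.2016, 0.1697]
tcp_rot: [[-0.962, 0.015, 0.274], [-0.274, -0.0, -0.962], [-0.014, -1.0, 0.005]]
ft_force: [1.5, 0.7, 0.6]
finger_gap: 0.8
clock: 19.77
ee_pos: [0.4299, -0.2709, 0.1693]
tcp_rot: [[-0.962, -0.001, 0.274], [-0.274, 0.0, -0.962], [0.001, -1.0, -0.001]]
ft_force: [-0.1, -0.1, -0.1]
finger_gap: 0.802
top 192 0.0853 [4.514e-01 2.931e-01 2.330e-02 1.040e+02]
scene 158 0.0839 [4.523e-01 2.947e-01 2.350e-02 8.900e+01]
scene 200 0.0758 [ 4.318e-01 -2.668e-01  2.310e-02  1.390e+02]
```

```bash
python3 -m jog '{"dp":[[0.003,0.008,0],[0.003,0.008,-0.06],[0.003,0.008,-0.12],[0.003,0.008,-0.18],[0.003,0.008,-0.22],[0.003,0.008,-0.256],[0.003,0.008,-0.256],[0.003,0.008,-0.256],[0.003,0.008,-0.256]],"twist":[[0,0,0],[0,0,0],[0,0,0],[0,0,0],[0,0,0],[0,0,0],[0,0,0],[0,0,0],[0,0,0]]}' 0.8
python3 -m jog '{"dp":[[0,0,0],[0,0,0],[0,0,0],[0,0,0],[0,0,0],[0,0,0]],"twist":[[0,0,0],[0,0,0],[0,0,0],[0,0,0],[0,0,0],[0,0,0]]}' 0.4
python3 -m jog '{"dp":[[0,0,0.08],[0,0,0.16],[0,0,0.24],[0.05,0.7,0.24],[0.05,0.7,0.24],[0.05,0.7,0.24],[0.05,0.7,0.24],[0.05,0.7,0.24],[0.05,0.7,0.24],[0.05,0.7,0.24],[0.05,0.7,0.24],[0.05,0.7,0.24]],"twist":[[0,0,0],[0,0,0],[0,0,0],[0,0,0],[0,0,0],[0,0,0],[0,0,0],[0,0,0],[0,0,0],[0,0,0],[0,0,0],[0,0,0]]}'
python3 -m jog '{"dp":[[0.02,0.23,0],[0.02,0.23,0],[0.02,0.23,0],[0.02,0.23,0],[0.02,0.23,0],[0.02,0.23,0]],"twist":[[0,0,0],[0,0,0],[0,0,0],[0,0,0],[0,0,0],[0,0,0]]}'
```

```text
clock: 20.62
ee_pos: [0.4332, -0.2656, 0.0429]
tcp_rot: [[-0.961, 0.001, 0.278], [-0.278, -0.001, -0.961], [-0.001, -1.0, 0.001]]
ft_force: [0.3, 0.3, 0.9]
finger_gap: 0.799
clock: 21.12
ee_pos: [0.4337, -0.2661, 0.0436]
tcp_rot: [[-0.961, 0.002, 0.278], [-0.278, -0.002, -0.961], [-0.002, -1.0, 0.002]]
ft_force: [-0.1, 0.5, 3.8]
finger_gap: 0.553
clock: 22.12
ee_pos: [0.4578, 0.0907, 0.1636]
tcp_rot: [[-0.959, 0.003, 0.285], [-0.285, 0.001, -0.959], [-0.003, -1.0, 0.0]]
ft_force: [0.7, -0.5, -1.7]
finger_gap: 0.554
clock: 22.62
ee_pos: [0.4673, 0.2049, 0.1629]
tcp_rot: [[-0.959, 0.001, 0.285], [-0.285, -0.0, -0.959], [-0.001, -1.0, 0.001]]
ft_force: [-0.9, -0.5, -1.3]
finger_gap: 0.552
```

```bash
python3 -m jog '{"dp":[[0.006,-0.014,0],[0.006,-0.014,-0.07],[0.006,-0.014,-0.14],[0.006,-0.014,-0.16],[0.006,-0.014,-0.175],[0.006,-0.014,-0.185],[0.006,-0.014,-0.195],[0.006,-0.014,-0.205],[0.006,-0.014,-0.215],[0.006,-0.014,-0.22],[0.006,-0.014,-0.226],[0.006,-0.014,-0.226]],"twist":[[0,0,0],[0,0,0],[0,0,0],[0,0,0],[0,0,0],[0,0,0],[0,0,0],[0,0,0],[0,0,0],[0,0,0],[0,0,0],[0,0,0]]}'
```

```text
clock: 23.62
ee_pos: [0.4718, 0.1985, 0.0517]
tcp_rot: [[-0.958, 0.004, 0.285], [-0.285, -0.0, -0.958], [-0.003, -1.0, 0.001]]
ft_force: [-0.5, -1.2, 7.3]
finger_gap: 0.552
```

```bash
python3 -m jog '{"dp":[[0,0,0],[0,0,0],[0,0,0],[0,0,0],[0,0,0.06],[0,0,0.14],[0,0,0.22],[0,0,0.22]],"twist":[[0,0,0],[0,0,0],[0,0,0],[0,0,0],[0,0,0],[0,0,0],[0,0,0],[0,0,0]]}' 0.8
python3 -m jog '{"dp":[[-0.06,-0.24,0],[-0.06,-0.24,0],[-0.06,-0.24,0],[-0.06,-0.24,0],[-0.06,-0.24,0],[-0.06,-0.24,0]],"twist":[[0,0.005,-0.04],[0,0.005,-0.087],[0,0.005,-0.087],[0,0.005,-0.087],[0,0.005,-0.087],[0,0.005,-0.087]]}' 0.5
python3 - <<'E'
from h import *
for n in ("top","scene"):
    im,d=ctrl.get_image(n); p=ctrl.camera_params(n); W=cloud(d,p); cv2.imwrite(f'pics/{n}4.png',im[:,:,::-1]); np.savez(f'pics/{n}4.npz',im=im,d=d)
    for x,y,z in((.468,.1974,.075),(.55,.312,.075),(.566,.213,.075),(.452,.296,.075)):
        B=W.reshape(-1,3); B=B[(B[:,2]>z)&(B[:,2]<.095)&(np.hypot(B[:,0]-x,B[:,1]-y)<.045)]
        if len(B)>20: print(n,len(B),np.median(B[:,2]).round(4),np.round(circ(B),4))
a=cv2.imread('pics/top4.png')[120:300,190:410]; a=cv2.resize(a,None,fx=3,fy=3,interpolation=cv2.INTER_CUBIC); cv2.imwrite('pics/c4.png',cv2.convertScaleAbs(a,alpha=1.8))
E
```

```text
clock: 24.28
ee_pos: [0.4762, 0.2009, 0.1691]
tcp_rot: [[-0.958, 0.016, 0.285], [-0.285, 0.003, -0.958], [-0.016, -1.0, 0.002]]
ft_force: [1.5, 1.7, 0.2]
finger_gap: 0.797
clock: 24.78
ee_pos: [0.4463, 0.0815, 0.1691]
tcp_rot: [[-1.0, 0.001, 0.017], [-0.017, 0.001, -1.0], [-0.001, -1.0, -0.001]]
ft_force: [0.0, 0.8, 0.4]
finger_gap: 0.517
top 100 0.0859 [5.51e-01 3.11e-01 2.28e-02 5.40e+01]
top 80 0.0863 [5.661e-01 2.111e-01 2.350e-02 6.300e+01]
scene 165 0.0843 [4.699e-01 1.969e-01 2.310e-02 8.300e+01]
scene 171 0.0841 [5.518e-01 3.127e-01 2.320e-02 1.310e+02]
scene 163 0.0856 [5.675e-01 2.123e-01 2.330e-02 8.300e+01]
scene 160 0.0842 [4.521e-01 2.944e-01 2.300e-02 1.120e+02]
```

View pics/c4.png

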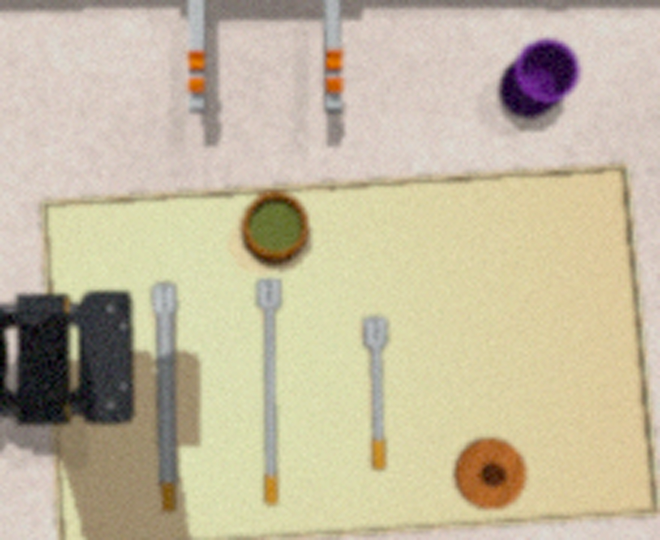

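All four cups stand in their rings at the same rim height. The fit bombilla hasn't moved (crop 269,280 to 271,503). Computing its axis from pixel rays.

Run:
```python
from h import *
E0={}
for n,box in dict(top=(270,290,208,292),scene=(215,275,180,245)).items():
    f=np.load(f"pics/{n}4.npz"); p=ctrl.camera_params(n); W=cloud(f['d'],p); u0,u1,v0,v1=box
    hsv=cv2.cvtColor(f['im'],cv2.COLOR_RGB2HSV); S=W
    m=(W[...,2]>.0085)&(W[...,2]<.02)&(abs(W[...,1]+.101)<.03)&(W[...,0]<.54)&(W[...,0]>.3)
    P=np.argwhere(m)[:,::-1]; X=np.array([ray(q,.011,p) for q in P])
    k=abs(X[:,1]-np.median(X[:,1]))<.014; X=X[k]
    s=(X[:,0]>.37)&(X[:,0]<.48); a=np.polyfit(X[s,0],X[s,1],1)
    print(n,len(X),'x',np.percentile(X[:,0],[0,1,99,100]).round(4),'slope',a.round(4),'y@.427',np.polyval(a,.427).round(4))
    # clips
    o=((hsv[...,0]<18)&(hsv[...,1]>120)&(hsv[...,2]>60)); T=o&(W[...,2]>.085)&(abs(W[...,0]-.665)<.03)&(W[...,1]<0)&(W[...,1]>-.2)
    for y in(-.045,-.147):
        q=W[T&(abs(W[...,1]-y)<.025)]; t=q[q[:,2]>.107]
        print('clip',len(q),((q.min(0)+q.max(0))/2).round(4),'zmax',np.percentile(q[:,2],[5,50,90,98]).round(4),'jaws',q[q[:,0]<.665].mean(0).round(4),q[q[:,0]>=.665].mean(0).round(4))
```

```text
top 326 x [0.3063 0.3063 0.5327 0.5378] slope [ 0.0035 -0.1025] y@.427 -0.101
clip 54 [ 0.6657 -0.0439  0.1101] zmax [0.1051 0.1087 0.1136 0.1152] jaws [ 0.656  -0.044   0.1094] [ 0.6752 -0.0439  0.1095]
clip 55 [ 0.6649 -0.1472  0.1093] zmax [0.1047 0.1089 0.1131 0.115 ] jaws [ 0.6555 -0.1471  0.1097] [ 0.6751 -0.1474  0.1091]
scene 224 x [0.3056 0.3064 0.5144 0.5169] slope [ 0.0148 -0.107 ] y@.427 -0.1007
clip 40 [ 0.6643 -0.0442  0.1081] zmax [0.1042 0.1079 0.1116 0.1144] jaws [ 0.6552 -0.0445  0.1083] [ 0.6739 -0.0451  0.1079]
clip 43 [ 0.6647 -0.1481  0.1036] zmax [0.1045 0.1071 0.1133 0.1146] jaws [ 0.6553 -0.1485  0.108 ] [ 0.6734 -0.1487  0.1075]
```

```bash
python3 -m jog '{"dp":[[-0.04,-0.364,-0.1],[-0.04,-0.364,-0.1],[-0.04,-0.364,-0.1],[-0.04,-0.364,-0.1],[-0.04,-0.364,-0.1],[-0.04,-0.364,-0.1],[-0.04,-0.364,-0.1],[-0.04,-0.364,-0.1],[-0.04,-0.364,-0.1]],"twist":[[0,0,0],[0,0,0],[0,0,0],[0,0,0],[0,0,0],[0,0,0],[0,0,0],[0,0,0],[0,0,0]]}' 0.4 60
```

```text
clock: 25.63
ee_pos: [0.4271, -0.0974, 0.1193]
tcp_rot: [[-1.0, 0.001, 0.023], [-0.023, 0.001, -1.0], [-0.001, -1.0, -0.001]]
ft_force: [0.2, -0.5, 0.2]
finger_gap: 0.398
```

```bash
python3 -m jog '{"dp":[[0,-0.007,-0.06],[0,-0.007,-0.12],[0,-0.007,-0.17],[0,-0.007,-0.2],[0,-0.007,-0.212],[0,-0.007,-0.218],[0,-0.007,-0.222],[0,-0.007,-0.222],[0,-0.007,-0.222]],"twist":[[0,0,-0.002],[0,0,-0.002],[0,0,-0.002],[0,0,-0.002],[0,0,-0.002],[0,0,-0.002],[0,0,-0.002],[0,0,-0.002],[0,0,-0.002]]}'
```

```text
clock: 26.38
ee_pos: [0.4282, -0.101, 0.0093]
tcp_rot: [[-1.0, 0.003, 0.017], [-0.017, 0.001, -1.0], [-0.003, -1.0, -0.001]]
ft_force: [0.6, 0.1, 0.6]
finger_gap: 0.4
```

```bash
python3 -m jog '{"dp":[[-0.003,0,-0.005],[-0.003,0,-0.007],[-0.003,0,-0.007]],"twist":[[0,0,0],[0,0,0],[0,0,0]]}'
python3 -m jog '{"dp":[[0,0,0],[0,0,0],[0,0,0],[0,0,0],[0,0,0],[0,0,0]],"twist":[[0,0,0],[0,0,0],[0,0,0],[0,0,0],[0,0,0],[0,0,0]]}' 0 60
```

```text
clock: 26.63
ee_pos: [0.4268, -0.1012, 0.0061]
tcp_rot: [[-1.0, 0.003, 0.017], [-0.017, 0.0, -1.0], [-0.003, -1.0, -0.0]]
ft_force: [0.2, 0.4, 0.0]
finger_gap: 0.398
clock: 27.13
ee_pos: [0.4268, -0.1012, 0.0061]
tcp_rot: [[-1.0, 0.003, 0.017], [-0.017, 0.0, -1.0], [-0.003, -1.0, -0.0]]
ft_force: [0.0, 0.6, -1.0]
finger_gap: 0.046
```

Opening reads 4 mm, less than the 9 mm stem: pad compliance or a poor tip grip. Lift and look.

```bash
python3 -m jog '{"dp":[[0,0,0.03],[0,0,0.1],[0,0,0.18],[0,0,0.26],[0,0,0.34],[0,0,0.34],[0,0,0.34]],"twist":[[0,0,0],[0,0,0],[0,0,0],[0,0,0],[0,0,0],[0,0,0],[0,0,0]]}'
python3 - <<'E'
from h import *
n="scene"; im,d=ctrl.get_image(n); np.savez('pics/s5.npz',im=im,d=d)
a=cv2.resize(im[80:280,130:350],None,fx=3,fy=3,interpolation=cv2.INTER_CUBIC)[:,:,::-1]; cv2.imwrite('pics/c5.png',cv2.convertScaleAbs(a,alpha=1.8))
E
```

```text
clock: 27.72
ee_pos: [0.4287, -0.1017, 0.1786]
tcp_rot: [[-1.0, 0.009, 0.017], [-0.017, -0.002, -1.0], [-0.008, -1.0, 0.002]]
ft_force: [-0.8, 0.4, -0.8]
finger_gap: 0.009
```

View pics/c5.png

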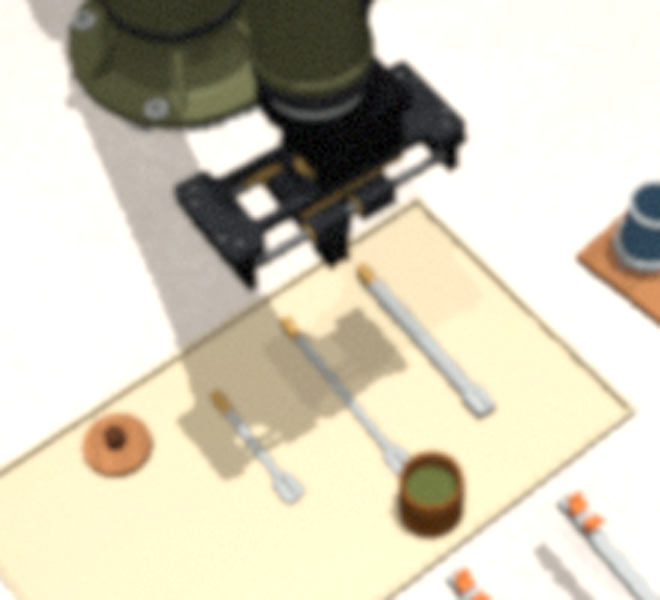

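The fingers shut empty and the stem still lies on the tray, from (288,327) to (398,458) in the crop. Measuring where it is now, with the arm out of the way.

```bash
python3 -m jog '{"dp":[[0,0.36,0],[0,0.36,0],[0,0.36,0],[0,0.36,0],[0,0.36,0],[0,0.36,0],[0,0.36,0],[0,0.36,0]],"twist":[[0,0,0],[0,0,0],[0,0,0],[0,0,0],[0,0,0],[0,0,0],[0,0,0],[0,0,0]]}' 0.4
cat > b.py <<'E'
from h import *
import sys
for n in ("top","scene"):
    im,d=ctrl.get_image(n); p=ctrl.camera_params(n); W=cloud(d,p); np.savez(f'pics/{n}b.npz',im=im,d=d); cv2.imwrite(f'pics/{n}b.png',im[:,:,::-1])
    hsv=cv2.cvtColor(im,cv2.COLOR_RGB2HSV).astype(int)
    roi=(abs(W[...,1]+.105)<.055)&(W[...,0]<.535)&(W[...,0]>.32)&(W[...,2]<.03)
    m=(roi&(hsv[...,1]<45)&(hsv[...,2]>40)).astype(np.uint8)
    N,L,st,ce=cv2.connectedComponentsWithStats(m,connectivity=8); i=1+np.argmax(st[1:,4])
    P=np.argwhere(L==i)[:,::-1]; X=np.array([ray(q,.010,p) for q in P]); 
    br=roi&(hsv[...,0]<22)&(hsv[...,1]>150); Q=np.argwhere(br)[:,::-1]; Y=np.array([ray(q,.010,p) for q in Q])
    s=(X[:,0]<.47); a=np.polyfit(X[s,0],X[s,1],1)
    print(n,'steel n',len(X),'x',X[:,0].min().round(4),X[:,0].max().round(4),'fit',a.round(4),'y@.427',np.polyval(a,.427).round(4),'spread',(X[s,1]-np.polyval(a,X[s,0])).std().round(4),'brass',len(Y),Y.mean(0).round(4) if len(Y) else '',Y[:,0].min().round(4) if len(Y) else '')
    z=W[L==i]; print('  z',np.nanpercentile(z[:,2],[10,50,90]).round(4))
E
python3 b.py
```

```text
clock: 28.43
ee_pos: [0.4265, 0.0771, 0.1754]
tcp_rot: [[-1.0, 0.002, 0.015], [-0.015, -0.001, -1.0], [-0.002, -1.0, 0.001]]
ft_force: [-0.1, 0.3, -0.4]
finger_gap: 0.394
top steel n 332 x 0.3614 0.5205 fit [ 0.0014 -0.1011] y@.427 -0.1005 spread 0.0032 brass 28 [ 0.367  -0.1011  0.01  ] 0.3373
  z [0.003  0.0107 0.0135]
scene steel n 256 x 0.3578 0.5142 fit [-0.0005 -0.1005] y@.427 -0.1007 spread 0.0031 brass 0  
  z [0.0039 0.0103 0.0138]
```

The stem hasn't moved, so the tip grip slid off. I'll retry lower with less force.

```bash
python3 -m jog '{"dp":[[0,-0.358,-0.1],[0,-0.358,-0.1],[0,-0.358,-0.1],[0,-0.358,-0.1],[0,-0.358,-0.1],[0,-0.358,-0.1],[0,-0.358,-0.2],[0,-0.358,-0.29],[0,-0.358,-0.32],[0,-0.358,-0.32],[0,-0.358,-0.32]],"twist":[[0,0,0],[0,0,0],[0,0,0],[0,0,0],[0,0,0],[0,0,0],[0,0,0],[0,0,0],[0,0,0],[0,0,0],[0,0,0]]}' 0.3 15
```

```text
clock: 29.45
ee_pos: [0.4256, -0.1016, 0.0152]
tcp_rot: [[-1.0, 0.0, 0.013], [-0.013, 0.001, -1.0], [-0.0, -1.0, -0.001]]
ft_force: [0.6, 0.2, 1.0]
finger_gap: 0.299
```

```bash
python3 -m jog '{"dp":[[0,0.002,-0.01],[0,0.002,-0.018],[0,0.002,-0.021],[0,0.002,-0.022],[0,0.002,-0.022]],"twist":[[0,0,0],[0,0,0],[0,0,0],[0,0,0],[0,0,0]]}'
python3 -m jog '{"dp":[[0,0,0],[0,0,0],[0,0,0],[0,0,0],[0,0,0],[0,0,0]],"twist":[[0,0,0],[0,0,0],[0,0,0],[0,0,0],[0,0,0],[0,0,0]]}' 0 15
```

```text
clock: 29.87
ee_pos: [0.4262, -0.1009, 0.0048]
tcp_rot: [[-1.0, 0.001, 0.013], [-0.013, 0.001, -1.0], [-0.001, -1.0, -0.0]]
ft_force: [0.1, 0.4, 0.1]
finger_gap: 0.299
clock: 30.37
ee_pos: [0.4262, -0.1008, 0.0048]
tcp_rot: [[-1.0, 0.001, 0.013], [-0.013, 0.001, -1.0], [-0.001, -1.0, -0.001]]
ft_force: [0.2, 0.1, -0.4]
finger_gap: 0.02
```

Run:
```python
from h import *
ims=[]
for n,(v0,v1,u0,u1) in dict(scene=(150,250,190,300),top=(190,290,225,335)).items():
    im,d=ctrl.get_image(n); np.savez(f'pics/{n}6.npz',im=im,d=d); p=ctrl.camera_params(n)
    o=ctrl.get_obs(); uv=proj(o['ee_pos'],p); print(n,uv.round(1),((uv-[u0,v0])*3.6).round(0)); 
    W=cloud(d,p); B=W.reshape(-1,3); 
    B=B[(np.hypot(B[:,0]-.426,B[:,1]+.1)<.07)&(B[:,2]>.02)]; print(np.nanpercentile(B,[0,50,100],axis=0).round(3))
    ims.append(cv2.resize(im[v0:v1,u0:u1],None,fx=3.6,fy=3.6,interpolation=cv2.INTER_CUBIC)[:,:,::-1])
cv2.imwrite('pics/c6.png',cv2.convertScaleAbs(np.hstack(ims),alpha=1.8))
```

```text
scene [244.1 211.6] [195. 222.]
[[ 0.356 -0.169  0.036]
 [ 0.443 -0.109  0.417]
 [ 0.475 -0.031  0.509]]
top [279.6 250.3] [197. 217.]
[[ 0.356 -0.148  0.12 ]
 [ 0.411 -0.095  0.464]
 [ 0.474 -0.032  0.511]]
```

View pics/c6.png

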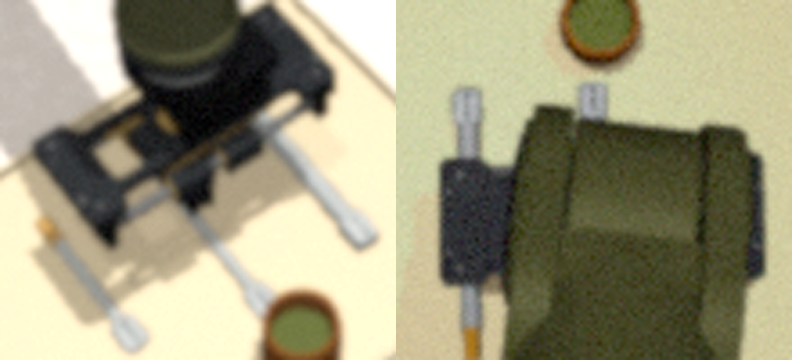

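The finger end looks about 10 mm higher than the projected TCP, so the fingers may be shutting above the stem. I'll open and feel for the tray floor carefully.

```bash
python3 -m jog '{"dp":[[0,0,0],[0,0,0],[0,0,0],[0,0,0],[0,0,-0.002],[0,0,-0.004],[0,0,-0.006],[0,0,-0.006]],"twist":[[0,0,0],[0,0,0],[0,0,0],[0,0,0],[0,0,0],[0,0,0],[0,0,0],[0,0,0]]}' 0.3 15
```

```text
clock: 31.13
ee_pos: [0.4259, -0.1008, 0.0015]
tcp_rot: [[-1.0, 0.001, 0.013], [-0.013, 0.001, -1.0], [-0.001, -1.0, -0.001]]
ft_force: [-0.3, -0.3, 0.6]
finger_gap: 0.295
```

```bash
python3 -m jog '{"dp":[[0,0,-0.003],[0,0,-0.006],[0,0,-0.006]],"twist":[[0,0,0],[0,0,0],[0,0,0]]}'
python3 -m jog '{"dp":[[0,0,-0.003],[0,0,-0.006],[0,0,-0.006]],"twist":[[0,0,0],[0,0,0],[0,0,0]]}'
```

```text
clock: 31.38
ee_pos: [0.4256, -0.1007, -0.0018]
tcp_rot: [[-1.0, 0.0, 0.013], [-0.013, 0.001, -1.0], [-0.0, -1.0, -0.001]]
ft_force: [-0.1, -0.5, 0.2]
finger_gap: 0.3
clock: 31.63
ee_pos: [0.4253, -0.1006, -0.0052]
tcp_rot: [[-1.0, -0.0, 0.013], [-0.013, 0.001, -1.0], [0.0, -1.0, -0.001]]
ft_force: [-0.2, 0.1, 0.1]
finger_gap: 0.3
```

```bash
python3 -m jog '{"dp":[[0,0,0],[0,0,0],[0,0,0],[0,0,0],[0,0,0],[0,0,0]],"twist":[[0,0,0],[0,0,0],[0,0,0],[0,0,0],[0,0,0],[0,0,0]]}' 0 15
```

```text
clock: 32.13
ee_pos: [0.4254, -0.1006, -0.0051]
tcp_rot: [[-1.0, -0.0, 0.013], [-0.013, 0.001, -1.0], [0.0, -1.0, -0.001]]
ft_force: [0.0, -0.3, -0.5]
finger_gap: 0.017
```

```bash
for i in 1 2 3; do python3 -m jog '{"dp":[[0,0,-0.004],[0,0,-0.006],[0,0,-0.006]],"twist":[[0,0,0],[0,0,0],[0,0,0]]}' | egrep 'ee_pos|force'; done
```

```text
ee_pos: [0.4251, -0.1006, -0.0084]
ft_force: [0.4, -0.4, -0.4]
ee_pos: [0.4248, -0.1005, -0.0118]
ft_force: [-1.0, 0.2, 0.2]
ee_pos: [0.4245, -0.1004, -0.0151]
ft_force: [0.9, 0.6, 0.7]
```

Run:
```python
from h import *
n="scene"; im,d=ctrl.get_image(n); p=ctrl.camera_params(n); o=ctrl.get_obs(); np.savez('pics/s7.npz',im=im,d=d)
v0,u0=160,200
a=cv2.resize(im[v0:v0+90,u0:u0+100],None,fx=6,fy=6,interpolation=cv2.INTER_CUBIC)[:,:,::-1].copy(); a=cv2.convertScaleAbs(a,alpha=2.2)
e=o['ee_pos']
for X,c in((e,(0,0,255)),(e+[0,0,.0187],(0,255,0)),(np.array([e[0],e[1],.0085]),(255,0,0))):
    q=((proj(X,p)-[u0,v0]+.5)*6).astype(int); print(q); cv2.circle(a,tuple(int(t) for t in q),4,c,1)
cv2.imwrite('pics/c7.png',a)
W=cloud(d,p)
for v in range(195,222,2): print(v,[f"{W[v,u,0]:.3f},{W[v,u,1]:.3f},{W[v,u,2]:.3f}" for u in range(234,254,4)])
```

```text
[268 332]
[266 310]
[265 304]
195 ['0.428,-0.125,0.109', '0.446,-0.124,0.132', '0.448,-0.115,0.125', '0.451,-0.106,0.121', '0.450,-0.095,0.110']
197 ['0.432,-0.128,0.107', '0.447,-0.125,0.124', '0.450,-0.116,0.120', '0.449,-0.105,0.108', '0.450,-0.095,0.101']
199 ['0.448,-0.137,0.128', '0.450,-0.127,0.122', '0.450,-0.117,0.112', '0.452,-0.107,0.105', '0.455,-0.099,0.102']
201 ['0.452,-0.139,0.127', '0.449,-0.128,0.112', '0.454,-0.120,0.111', '0.458,-0.111,0.108', '0.458,-0.101,0.098']
203 ['0.438,-0.133,0.093', '0.452,-0.130,0.109', '0.458,-0.122,0.109', '0.461,-0.114,0.106', '0.412,-0.073,-0.000']
205 ['0.394,-0.110,0.002', '0.456,-0.132,0.108', '0.460,-0.124,0.105', '0.461,-0.114,0.097', '0.419,-0.077,0.004']
207 ['0.398,-0.113,0.001', '0.457,-0.134,0.103', '0.463,-0.126,0.102', '0.463,-0.116,0.093', '0.423,-0.080,0.003']
209 ['0.456,-0.144,0.101', '0.411,-0.109,0.004', '0.462,-0.126,0.092', '0.433,-0.098,0.024', '0.427,-0.083,0.001']
211 ['0.459,-0.147,0.100', '0.414,-0.112,0.002', '0.432,-0.110,0.024', '0.435,-0.100,0.019', '0.434,-0.088,0.006']
213 ['0.413,-0.123,0.001', '0.420,-0.115,0.004', '0.425,-0.107,0.002', '0.435,-0.101,0.010', '0.438,-0.090,0.003']
215 ['0.418,-0.126,0.001', '0.423,-0.118,0.000', '0.429,-0.109,-0.000', '0.441,-0.105,0.012', '0.441,-0.093,-0.000']
217 ['0.423,-0.129,0.001', '0.430,-0.122,0.005', '0.435,-0.113,0.001', '0.442,-0.106,0.005', '0.451,-0.099,0.010']
219 ['0.428,-0.133,0.003', '0.434,-0.125,0.002', '0.439,-0.116,0.002', '0.446,-0.109,0.004', '0.456,-0.103,0.011']
221 ['0.433,-0.136,0.004', '0.440,-0.129,0.005', '0.445,-0.120,0.004', '0.452,-0.112,0.005', '0.457,-0.104,0.003']
```

View pics/c7.png

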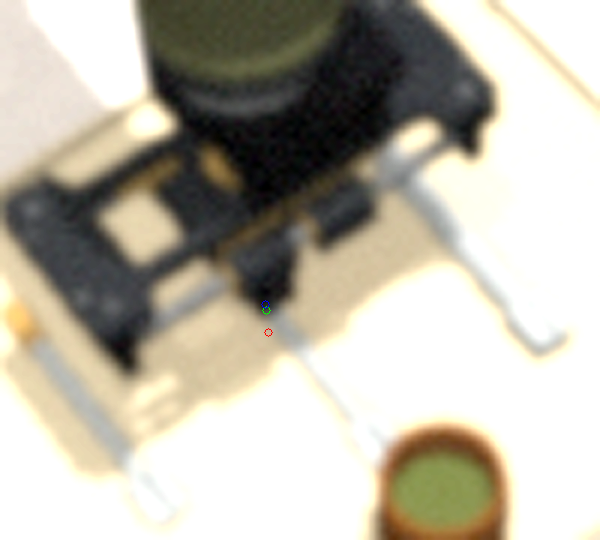

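Depth shows the shut fingertip near z≈0.02 while the reported TCP is -0.015, an offset that needs explaining. Comparing the hand height in saved depth images against the reported TCP tells me if it is constant.

Run:
```python
from h import *
p=ctrl.camera_params("scene"); 
for nm,e in(("scene4.npz",(.4463,.0815,.1691)),("s5.npz",(.4287,-.1017,.1786)),("sceneb.npz",(.4265,.0771,.1754)),("scene6.npz",(.4262,-.1008,.0048)),("s7.npz",(.4245,-.1004,-.0151))):
    W=cloud(np.load('pics/'+nm)['d'],p).reshape(-1,3); e=np.array(e); D=W-e
    # hand plates at +-y ends: |dy| 60..95
    for s in(-1,1):
        q=D[(s*D[:,1]>.06)&(s*D[:,1]<.1)&(abs(D[:,0])<.06)&(D[:,2]>.04)&(D[:,2]<.25)]
        print(nm,s,len(q),np.percentile(q[:,2],[2,50,80,98]).round(3),np.median(q[:,0]).round(3),end=' | ')
    q=D[(abs(D[:,1])<.015)&(abs(D[:,0])<.03)&(D[:,2]>-.03)&(D[:,2]<.1)&(W[:,2]>.016)]; print('tip',len(q),np.percentile(q[:,2],[0,2,10]).round(3) if len(q) else '')
```

```text
scene4.npz -1 677 [0.103 0.142 0.144 0.146] 0.008 | scene4.npz 1 316 [0.104 0.142 0.144 0.146] 0.026 | tip 0 
s5.npz -1 671 [0.104 0.143 0.144 0.146] 0.01 | s5.npz 1 467 [0.105 0.142 0.144 0.146] 0.019 | tip 92 [0.031 0.032 0.035]
sceneb.npz -1 683 [0.103 0.142 0.144 0.146] 0.009 | sceneb.npz 1 326 [0.103 0.142 0.144 0.146] 0.026 | tip 0 
scene6.npz -1 493 [0.113 0.143 0.144 0.146] 0.009 | scene6.npz 1 378 [0.108 0.142 0.145 0.147] 0.017 | tip 42 [0.031 0.031 0.035]
s7.npz -1 479 [0.11  0.143 0.144 0.147] 0.01 | s7.npz 1 363 [0.11  0.143 0.145 0.147] 0.017 | tip 35 [0.031 0.032 0.035]
```

The offset is constant: the real fingertips sit about 32 mm above the reported TCP. So I take real tip = reported z + 0.032. Open and lower so the tips nearly reach the tray floor.

```bash
python3 -m jog '{"dp":[[0.004,0,0],[0.004,0,0],[0.004,0,0],[0.004,0,0],[0.004,0,-0.005],[0.004,0,-0.01],[0.004,0,-0.015],[0.004,0,-0.019],[0.004,0,-0.021],[0.004,0,-0.021]],"twist":[[0,0,0],[0,0,0],[0,0,0],[0,0,0],[0,0,0],[0,0,0],[0,0,0],[0,0,0],[0,0,0],[0,0,0]]}' 0.3 30
```

```text
clock: 33.77
ee_pos: [0.4263, -0.1003, -0.0258]
tcp_rot: [[-1.0, -0.002, 0.013], [-0.013, 0.002, -1.0], [0.002, -1.0, -0.002]]
ft_force: [-0.1, -1.0, -0.2]
finger_gap: 0.304
```

```bash
python3 -m jog '{"dp":[[0,0,0],[0,0,0],[0,0,0],[0,0,0],[0,0,0],[0,0,0]],"twist":[[0,0,0],[0,0,0],[0,0,0],[0,0,0],[0,0,0],[0,0,0]]}' 0 30
```

```text
clock: 34.27
ee_pos: [0.4264, -0.1003, -0.0257]
tcp_rot: [[-1.0, -0.002, 0.013], [-0.013, 0.002, -1.0], [0.002, -1.0, -0.002]]
ft_force: [-0.1, -0.1, 0.7]
finger_gap: 0.09
```

```bash
python3 -m jog '{"dp":[[0,0,0.01],[0,0,0.04],[0,0,0.1],[0,0,0.16],[0,0,0.22],[0,0,0.28],[0,0,0.34],[0,0,0.34]],"twist":[[0,0,0],[0,0,0],[0,0,0],[0,0,0],[0,0,0],[0,0,0],[0,0,0],[0,0,0]]}' - 45
python3 - <<'E'
from h import *
n="scene"; im,d=ctrl.get_image(n); cv2.imwrite('pics/c8.png',cv2.convertScaleAbs(cv2.resize(im[80:280,130:350],None,fx=3,fy=3,interpolation=cv2.INTER_CUBIC)[:,:,::-1],alpha=1.8)); np.savez('pics/s8.npz',im=im,d=d)
E
```

```text
clock: 34.93
ee_pos: [0.4304, -0.1012, 0.1505]
tcp_rot: [[-1.0, 0.008, 0.014], [-0.014, -0.002, -1.0], [-0.008, -1.0, 0.002]]
ft_force: [1.2, -0.1, -0.5]
finger_gap: 0.087
```

View pics/c8.png

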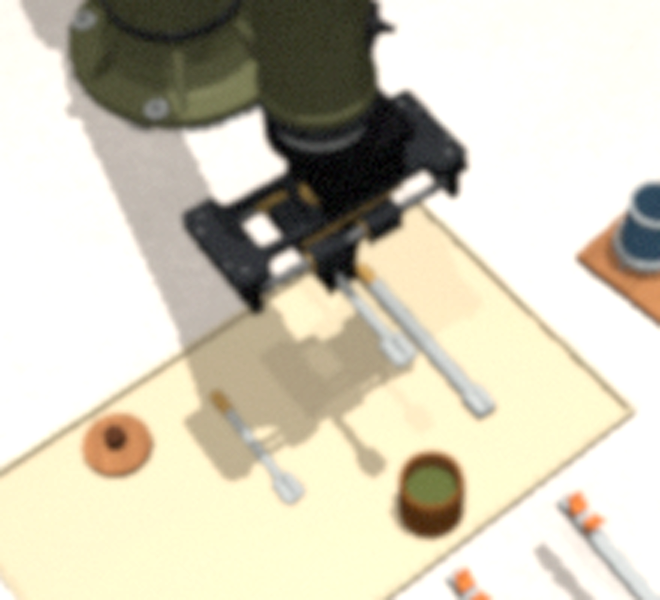

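Gripped and lifted: the bombilla is level in the jaws, spoon end at (400,345). Checking the joints to pick the turn direction.

```bash
python3 -c "
from h import *
print(ctrl.get_obs()['joint_positions'].round(3))"
```

```text
[ 0.755 -0.096 -0.547  1.985 -0.053  1.234 -1.331]
```

```bash
python3 -m jog '{"dp":[[0,0,0],[0,0,0],[0.1,0,0],[0.1,0,0],[0.2,0,0],[0.2,0,0],[0.3,0,0],[0.3,0,0],[0.4,0.01,0],[0.4,0.01,0],[0.4,0.01,0],[0.4,0.01,0]],"twist":[[0,0,0.0398],[0,0,0.0796],[0,0,0.119],[0,0,0.159],[0,0,0.199],[0,0,0.239],[0,0,0.278],[0,0,0.318],[0,0,0.358],[0,0,0.398],[0,0,0.437],[0,0,0.477]]}'
python3 -m jog '{"dp":[[0.05,0,0],[0.05,0,0],[0.05,0,0],[0.05,0,0]],"twist":[[0,0,0.02],[0,0,0.02],[0,0,0.02],[0,0,0.02]]}'
python3 - <<'E'
from h import *
for n in("scene","top"):
    im,d=ctrl.get_image(n); np.savez(f'pics/{n}9.npz',im=im,d=d); cv2.imwrite(f'pics/{n}9.png',im[:,:,::-1])
im=np.load('pics/scene9.npz')['im']; cv2.imwrite('pics/c9.png',cv2.convertScaleAbs(cv2.resize(im[180:330,220:400],None,fx=4,fy=4,interpolation=cv2.INTER_CUBIC)[:,:,::-1],alpha=1.8))
E
```

```text
clock: 35.98
ee_pos: [0.6286, -0.0949, 0.1454]
tcp_rot: [[-0.052, -0.002, 0.999], [-0.999, 0.007, -0.052], [-0.007, -1.0, -0.002]]
ft_force: [0.4, 0.5, -0.0]
finger_gap: 0.087
clock: 36.32
ee_pos: [0.6527, -0.0946, 0.1443]
tcp_rot: [[0.01, -0.005, 1.0], [-1.0, 0.007, 0.01], [-0.007, -1.0, -0.005]]
ft_force: [0.1, 0.5, -0.2]
finger_gap: 0.087
```

View pics/c9.png

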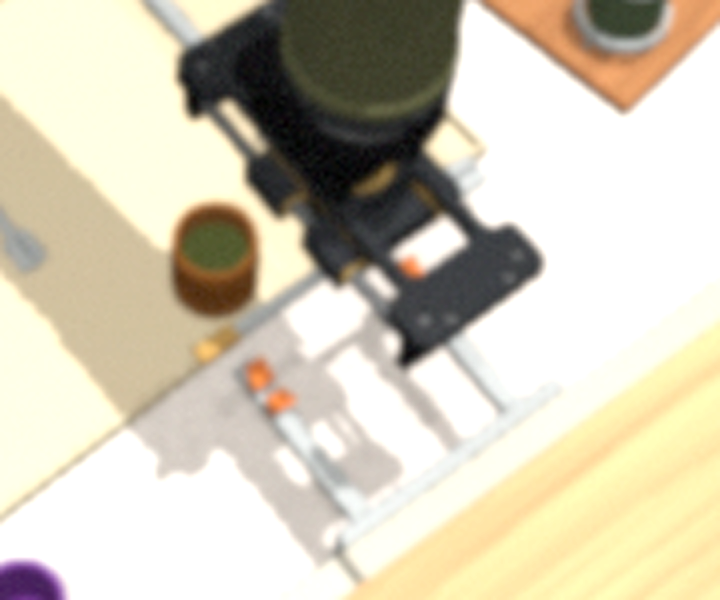

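Run:
```python
from h import *
p=ctrl.camera_params('scene')
f=np.load('pics/scene9.npz'); W=cloud(f['d'],p)
m=(W[...,2]>.165)&(W[...,2]<.195)&(abs(W[...,0]-.653)<.03)&(W[...,1]<.02)&(W[...,1]>-.21)
hsv=cv2.cvtColor(f['im'],cv2.COLOR_RGB2HSV).astype(int)
q=W[m]; 
for lo in np.arange(-.2,.02,.02):
    s=q[(q[:,1]>=lo)&(q[:,1]<lo+.02)]
    if len(s): print(round(lo+.01,3),len(s),np.median(s,0).round(4))
w=W[(W[...,2]>.15)&(W[...,2]<.21)&(abs(W[...,0]-.653)<.04)]; w2=w[w[:,1]<-.12]; w3=w[w[:,1]>-.06]; print('ymin',w2[:,1].min(),'ymax',w3[:,1].max() if len(w3) else '')
for uv in((270,267.5),(300,248)): print(ray(uv,.178,p).round(4))
```

```text
-0.19 21 [ 0.6556 -0.1834  0.18  ]
-0.17 53 [ 0.6548 -0.1701  0.1802]
-0.15 42 [ 0.655  -0.15    0.1799]
-0.13 41 [ 0.6549 -0.1304  0.1797]
-0.11 23 [ 0.6551 -0.1153  0.1806]
-0.01 64 [ 0.6548 -0.0115  0.182 ]
ymin -0.7140890875230033 ymax -0.0010244083784118993
[ 0.6513 -0.1827  0.178 ]
[ 0.6523 -0.1076  0.178 ]
```

Stem runs along y to within about 0.3°, mid y = -0.0945 and axis z ≈ 0.178, matching the grip offset. Centre over the clips and lower to just above the mouths.

```bash
python3 -m jog '{"dp":[[0.023,-0.003,0],[0.023,-0.003,-0.04],[0.023,-0.003,-0.08],[0.023,-0.003,-0.106],[0.023,-0.003,-0.106],[0.023,-0.003,-0.106],[0.023,-0.003,-0.106]],"twist":[[-0.0022,-0.0016,0.002],[-0.0022,-0.0016,0.002],[-0.0022,-0.0016,0.002],[-0.0022,-0.0016,0.002],[-0.0022,-0.0016,0.002],[-0.0022,-0.0016,0.002],[-0.0022,-0.0016,0.002]]}' - 60
python3 - <<'E'
from h import *
p=ctrl.camera_params('scene'); im,d=ctrl.get_image('scene'); W=cloud(d,p)
q=W[(W[...,2]>.118)&(W[...,2]<.14)&(abs(W[...,0]-.664)<.02)&(W[...,1]<.02)&(W[...,1]>-.2)]
for lo in np.arange(-.2,.02,.03):
    s=q[(q[:,1]>=lo)&(q[:,1]<lo+.03)]
    if len(s): print(round(lo+.015,3),len(s),np.median(s,0).round(4))
E
```

```text
clock: 37.0
ee_pos: [0.6652, -0.0963, 0.0934]
tcp_rot: [[0.017, 0.003, 1.0], [-1.0, -0.001, 0.017], [0.001, -1.0, 0.003]]
ft_force: [0.3, -0.2, 0.3]
finger_gap: 0.083
-0.185 48 [ 0.6677 -0.1795  0.13  ]
-0.155 60 [ 0.6671 -0.1556  0.1293]
-0.125 57 [ 0.6671 -0.1253  0.1297]
-0.035 9 [ 0.6676 -0.0207  0.1306]
-0.005 54 [ 0.6657 -0.0125  0.1304]
```

```bash
python3 -m jog '{"dp":[[-0.002,0,-0.01],[-0.002,0,-0.02],[-0.002,0,-0.028],[-0.002,0,-0.034],[-0.002,0,-0.034]],"twist":[[0,0,0],[0,0,0],[0,0,0],[0,0,0],[0,0,0]]}'
python3 -m jog '{"dp":[[0,0,-0.006],[0,0,-0.012],[0,0,-0.018],[0,0,-0.018]],"twist":[[0,0,0],[0,0,0],[0,0,0],[0,0,0]]}'
```

```text
clock: 37.47
ee_pos: [0.6646, -0.0964, 0.0763]
tcp_rot: [[0.016, 0.004, 1.0], [-1.0, -0.001, 0.016], [0.001, -1.0, 0.004]]
ft_force: [0.7, 0.2, 0.3]
finger_gap: 0.084
clock: 37.8
ee_pos: [0.6648, -0.0963, 0.0669]
tcp_rot: [[0.016, 0.005, 1.0], [-1.0, -0.001, 0.016], [0.001, -1.0, 0.005]]
ft_force: [1.6, 0.0, -1.0]
finger_gap: 0.08
```

```bash
python3 -m jog '{"dp":[[0,0,-0.004],[0,0,-0.007],[0,0,-0.007]],"twist":[[0,0,0],[0,0,0],[0,0,0]]}'
python3 - <<'E'
from h import *
p=ctrl.camera_params('scene'); im,d=ctrl.get_image('scene'); W=cloud(d,p)
q=W[(W[...,2]>.085)&(W[...,2]<.14)&(abs(W[...,0]-.664)<.008)&(W[...,1]<.02)&(W[...,1]>-.2)]
for lo in np.arange(-.2,.02,.02):
    s=q[(q[:,1]>=lo)&(q[:,1]<lo+.02)]
    if len(s): print(round(lo+.01,3),len(s),np.median(s,0).round(4))
cv2.imwrite('pics/c10.png',cv2.convertScaleAbs(cv2.resize(im[210:310,260:360],None,fx=6,fy=6,interpolation=cv2.INTER_CUBIC)[:,:,::-1],alpha=1.8))
E
```

```text
clock: 38.05
ee_pos: [0.6653, -0.0963, 0.0656]
tcp_rot: [[0.016, 0.006, 1.0], [-1.0, -0.001, 0.016], [0.001, -1.0, 0.006]]
ft_force: [-3.2, 0.4, 11.2]
finger_gap: 0.083
-0.19 23 [ 0.6665 -0.1838  0.1012]
-0.17 46 [ 0.6667 -0.1699  0.1021]
-0.15 65 [ 0.6642 -0.1491  0.1041]
-0.13 38 [ 0.6661 -0.1299  0.101 ]
-0.11 15 [ 0.6669 -0.1157  0.1023]
-0.03 6 [ 0.6652 -0.0219  0.1034]
-0.01 43 [ 0.6644 -0.0128  0.1023]
```

View pics/c10.png

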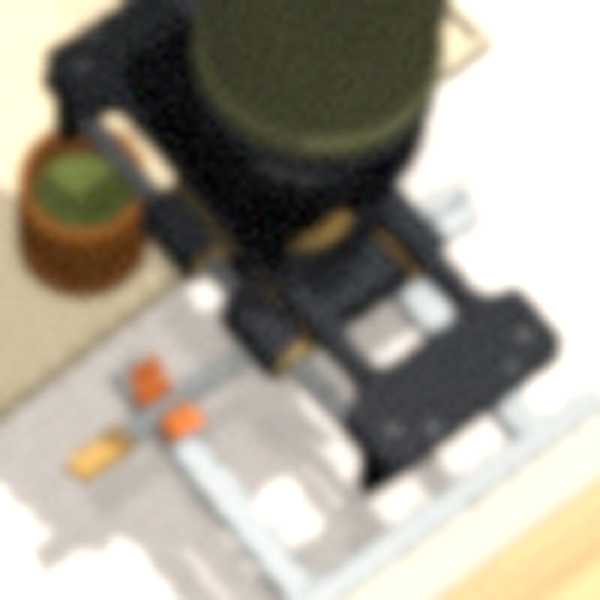

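The stem sits between the jaws of the near clip (150,400), axis about 0.0998, with 11 N of reaction. Press harder once to see whether it still moves.

```bash
python3 -m jog '{"dp":[[-0.001,0,-0.004],[-0.001,0,-0.006],[-0.001,0,-0.006],[-0.001,0,-0.006]],"twist":[[0,0,0],[0,0,0],[0,0,0],[0,0,0]]}'
```

```text
clock: 38.43
ee_pos: [0.6653, -0.0964, 0.0655]
tcp_rot: [[0.016, 0.007, 1.0], [-1.0, -0.002, 0.016], [0.003, -1.0, 0.007]]
ft_force: [-4.8, -0.3, 13.5]
finger_gap: 0.088
```

```bash
python3 -m jog '{"dp":[[-0.003,0,-0.008],[-0.003,0,-0.014],[-0.003,0,-0.02],[-0.003,0,-0.02]],"twist":[[0,0,0],[0,0,0],[0,0,0],[0,0,0]]}'
```

```text
clock: 38.77
ee_pos: [0.6656, -0.0965, 0.0651]
tcp_rot: [[0.016, 0.011, 1.0], [-1.0, -0.006, 0.016], [0.006, -1.0, 0.011]]
ft_force: [-14.3, 0.3, 41.5]
finger_gap: 0.087
```

Hard stop at 41 N with no travel, so it is home. Relax, release and retreat.

```bash
python3 -m jog '{"dp":[[0,0,0.002],[0,0,0.002]],"twist":[[0,0,0],[0,0,0]]}'
python3 -m jog '{"dp":[[0,0,0],[0,0,0],[0,0,0],[0,0,0],[0,0,0],[0,0,0.03],[0,0,0.08],[0,0,0.14],[0,0,0.2],[0,0,0.2]],"twist":[[0,0,0],[0,0,0],[0,0,0],[0,0,0],[0,0,0],[0,0,0],[0,0,0],[0,0,0],[0,0,0],[0,0,0]]}' 0.35 30
python3 -m jog '{"dp":[[-0.3,0.36,0],[-0.3,0.36,0],[-0.3,0.36,0],[-0.3,0.36,0],[-0.3,0.36,0],[-0.3,0.36,0],[-0.3,0.36,0],[-0.3,0.36,0]],"twist":[[0.002,0.0035,0],[0.002,0.0035,0],[0.002,0.0035,0],[0.002,0.0035,0],[0.002,0.0035,0],[0.002,0.0035,0],[0.002,0.0035,0],[0.002,0.0035,0]]}'
python3 - <<'E'
from h import *
for n in('scene','top'):
    p=ctrl.camera_params(n); im,d=ctrl.get_image(n); W=cloud(d,p); np.savez(f'pics/{n}11.npz',im=im,d=d)
    q=W[(W[...,2]>.085)&(W[...,2]<.14)&(abs(W[...,0]-.664)<.006)&(W[...,1]<.03)&(W[...,1]>-.22)]
    for lo in np.arange(-.2,.02,.02):
        s=q[(q[:,1]>=lo)&(q[:,1]<lo+.02)]
        if len(s): print(n,round(lo+.01,3),len(s),np.median(s,0).round(4))
    B=W.reshape(-1,3)
    for nm,c,z,r in(('jar',(.5578,-.1046),.060,.04),('lidknob',(.36,-.28),.030,.02),('lid',(.36,-.28),.014,.04)):
        s=B[(np.hypot(B[:,0]-c[0],B[:,1]-c[1])<r)&(abs(B[:,2]-z)<.006)]; print(n,nm,len(s),s.mean(0).round(4),((s.min(0)+s.max(0))/2).round(4),np.round(circ(s),4))
    im2=cv2.convertScaleAbs(im[:,:,::-1],alpha=1.8); cv2.imwrite(f'pics/{n}11.png',im2)
a=cv2.imread('pics/scene11.png')[200:320,240:380]; cv2.imwrite('pics/c11.png',cv2.resize(a,None,fx=5,fy=5,interpolation=cv2.INTER_CUBIC))
E
```

```text
clock: 38.93
ee_pos: [0.6659, -0.0966, 0.0679]
tcp_rot: [[0.016, 0.013, 1.0], [-1.0, -0.007, 0.016], [0.008, -1.0, 0.013]]
ft_force: [-1.1, 0.3, 0.4]
finger_gap: 0.081
clock: 39.77
ee_pos: [0.67, -0.0962, 0.1765]
tcp_rot: [[0.016, 0.024, 1.0], [-1.0, -0.009, 0.016], [0.009, -1.0, 0.024]]
ft_force: [0.9, 0.7, 1.6]
finger_gap: 0.349
clock: 40.43
ee_pos: [0.5198, 0.0853, 0.1778]
tcp_rot: [[0.019, 0.016, 1.0], [-1.0, -0.004, 0.019], [0.004, -1.0, 0.016]]
ft_force: [0.9, -0.6, 0.0]
finger_gap: 0.352
scene -0.19 18 [ 0.6654 -0.185   0.1024]
scene -0.17 36 [ 0.6656 -0.1707  0.1029]
scene -0.15 51 [ 0.6644 -0.1501  0.1036]
scene -0.13 35 [ 0.6668 -0.1295  0.1011]
scene -0.11 37 [ 0.6668 -0.1095  0.1014]
scene -0.09 33 [ 0.666  -0.0902  0.1021]
scene -0.07 33 [ 0.6666 -0.0701  0.1017]
scene -0.05 47 [ 0.6653 -0.0482  0.1028]
scene -0.03 40 [ 0.6648 -0.0287  0.1028]
scene -0.01 30 [ 0.6641 -0.0126  0.1031]
scene jar 124 [ 0.5583 -0.1043  0.0583] [ 0.5577 -0.1037  0.059 ] [ 5.584e-01 -1.046e-01  2.410e-02  9.400e+01]
scene lidknob 41 [ 0.3603 -0.2792  0.028 ] [ 0.3596 -0.2788  0.0274] [ 3.602e-
[... 171 characters left out ...]
-0.1843  0.1023]
top -0.17 42 [ 0.6641 -0.1705  0.103 ]
top -0.15 42 [ 0.6643 -0.1488  0.103 ]
top -0.13 35 [ 0.6647 -0.1297  0.1028]
top -0.11 35 [ 0.6647 -0.1093  0.1025]
top -0.09 32 [ 0.6653 -0.0901  0.1028]
top -0.07 36 [ 0.6654 -0.0708  0.1023]
top -0.05 41 [ 0.6645 -0.0483  0.1034]
top -0.03 44 [ 0.6645 -0.03    0.1028]
top -0.01 37 [ 0.6637 -0.0121  0.1031]
top jar 120 [ 0.5579 -0.1046  0.0591] [ 0.5574 -0.1046  0.0594] [ 5.573e-01 -1.047e-01  2.380e-02  1.190e+02]
top lidknob 44 [ 0.3591 -0.2797  0.0284] [ 0.3595 -0.2796  0.0283] [ 3.591e-01 -2.798e-01  7.000e-03  3.500e+01]
top lid 401 [ 0.3594 -0.2793  0.0131] [ 0.3593 -0.2801  0.013 ] [ 3.592e-01 -2.797e-01  2.350e-02  2.770e+02]
```

View pics/c11.png

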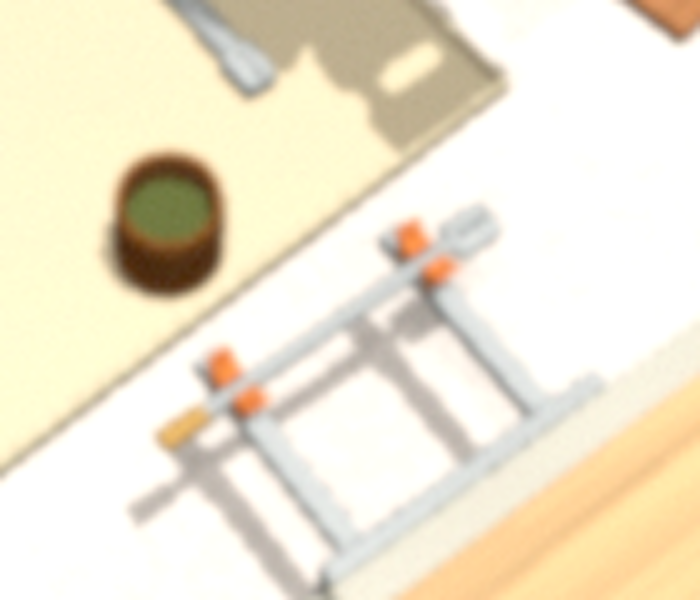

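Bombilla is home in both clips, clips at (235,380) and (425,250), level with its top at 0.1025–0.103 along its length. Now the lid, with its knob at (0.3597,-0.2793).

```bash
python3 -m jog '{"dp":[[-0.32,-0.73,-0.1],[-0.32,-0.73,-0.1],[-0.32,-0.73,-0.1],[-0.32,-0.73,-0.1],[-0.32,-0.73,-0.1],[-0.32,-0.73,-0.1],[-0.32,-0.73,-0.1],[-0.32,-0.73,-0.1],[-0.32,-0.73,-0.1],[-0.32,-0.73,-0.1],[-0.32,-0.73,-0.1],[-0.32,-0.73,-0.1]],"twist":[[0.0013,0.005,0],[0.0013,0.005,0],[0.0013,0.005,0],[0.0013,0.005,0],[0.0013,0.005,0],[0.0013,0.005,0],[0.0013,0.005,0],[0.0013,0.005,0],[0.0013,0.005,0],[0.0013,0.005,0],[0.0013,0.005,0],[0.0013,0.005,0]]}' 0.4 20
```

```text
clock: 41.53
ee_pos: [0.3595, -0.2846, 0.1266]
tcp_rot: [[0.008, -0.001, 1.0], [-1.0, 0.003, 0.008], [-0.003, -1.0, -0.001]]
ft_force: [0.1, 1.1, 1.3]
finger_gap: 0.4
```

```bash
python3 -m jog '{"dp":[[0,0.011,0],[0,0.011,-0.07],[0,0.011,-0.14],[0,0.011,-0.2],[0,0.011,-0.25],[0,0.011,-0.27],[0,0.011,-0.28],[0,0.011,-0.283],[0,0.011,-0.283],[0,0.011,-0.283]],"twist":[[0,0,0],[0,0,0],[0,0,0],[0,0,0],[0,0,0],[0,0,0],[0,0,0],[0,0,0],[0,0,0],[0,0,0]]}'
python3 -m jog '{"dp":[[0,0,0],[0,0,0],[0,0,0],[0,0,0],[0,0,0],[0,0,0]],"twist":[[0,0,0],[0,0,0],[0,0,0],[0,0,0],[0,0,0],[0,0,0]]}' 0.1 20
python3 -m jog '{"dp":[[0,0,0.02],[0,0,0.08],[0,0,0.16],[0,0,0.24],[0,0,0.26],[0,0,0.26]],"twist":[[0,0,0],[0,0,0],[0,0,0],[0,0,0],[0,0,0],[0,0,0]]}'
```

```text
clock: 42.37
ee_pos: [0.3609, -0.2799, -0.0134]
tcp_rot: [[0.009, 0.001, 1.0], [-1.0, 0.001, 0.009], [-0.001, -1.0, 0.001]]
ft_force: [-0.1, 0.6, -1.0]
finger_gap: 0.398
clock: 42.87
ee_pos: [0.3611, -0.2803, -0.0129]
tcp_rot: [[0.008, 0.001, 1.0], [-1.0, 0.0, 0.008], [-0.0, -1.0, 0.001]]
ft_force: [-1.4, 0.0, 6.0]
finger_gap: 0.2
clock: 43.37
ee_pos: [0.3635, -0.2821, 0.1214]
tcp_rot: [[0.008, 0.007, 1.0], [-1.0, -0.006, 0.008], [0.006, -1.0, 0.007]]
ft_force: [-0.2, 0.3, -0.9]
finger_gap: 0.196
```

```bash
python3 -m jog '{"dp":[[0.389,0.353,0],[0.389,0.353,0],[0.389,0.353,0],[0.389,0.353,0],[0.389,0.353,0],[0.389,0.353,0],[0.389,0.353,0],[0.389,0.353,0],[0.389,0.353,0],[0.389,0.353,0],[0.389,0.353,0]],"twist":[[0.0019,0.0022,0],[0.0019,0.0022,0],[0.0019,0.0022,0],[0.0019,0.0022,0],[0.0019,0.0022,0],[0.0019,0.0022,0],[0.0019,0.0022,0],[0.0019,0.0022,0],[0.0019,0.0022,0],[0.0019,0.0022,0],[0.0019,0.0022,0]]}'
python3 - <<'E'
from h import *
p=ctrl.camera_params('scene'); im,d=ctrl.get_image('scene'); W=cloud(d,p); np.savez('pics/s12.npz',im=im,d=d)
e=ctrl.get_obs()['ee_pos']; print(e.round(4))
zt=e[2]+.0129+.014
B=W.reshape(-1,3); s=B[(np.hypot(*(B[:,:2]-e[:2]).T)<.045)&(abs(B[:,2]-zt)<.012)]
print(len(s),np.percentile(s,[0,50,100],axis=0).round(4),np.percentile(s[:,2],[2,98]).round(4))
cv2.imwrite('pics/c12.png',cv2.convertScaleAbs(cv2.resize(im[190:290,220:330],None,fx=5,fy=5,interpolation=cv2.INTER_CUBIC)[:,:,::-1],alpha=1.8))
E
```

```text
clock: 44.28
ee_pos: [0.5565, -0.1074, 0.1206]
tcp_rot: [[0.006, -0.002, 1.0], [-1.0, -0.0, 0.006], [0.0, -1.0, -0.002]]
ft_force: [-0.4, 0.2, 0.3]
finger_gap: 0.197
[ 0.5568 -0.1074  0.1209]
182 [[ 0.5334 -0.135   0.1371]
 [ 0.565  -0.1231  0.1456]
 [ 0.5853 -0.0784  0.1582]] [0.1395 0.1556]
```

View pics/c12.png

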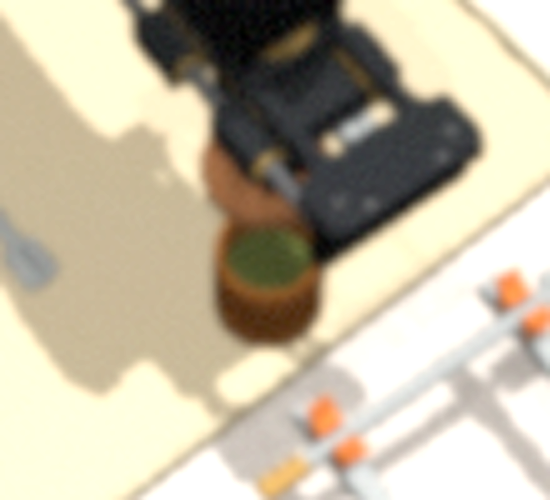

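Lid hangs level in the jaws over the jar (jar mouth at 268,258 in the crop), centre ~1 mm off TCP as expected. Lower gently.

```bash
python3 -m jog '{"dp":[[0.002,0.004,-0.05],[0.002,0.004,-0.09],[0.002,0.004,-0.12],[0.002,0.004,-0.135],[0.002,0.004,-0.144],[0.002,0.004,-0.149],[0.002,0.004,-0.152],[0.002,0.004,-0.154],[0.002,0.004,-0.154]],"twist":[[0,0,0],[0,0,0],[0,0,0],[0,0,0],[0,0,0],[0,0,0],[0,0,0],[0,0,0],[0,0,0]]}'
```

```text
clock: 45.08
ee_pos: [0.5583, -0.1055, 0.0446]
tcp_rot: [[0.006, -0.0, 1.0], [-1.0, -0.001, 0.006], [0.001, -1.0, -0.0]]
ft_force: [-0.0, -0.1, -0.1]
finger_gap: 0.196
```

```bash
python3 -m jog '{"dp":[[0,0,-0.002],[0,0,-0.004],[0,0,-0.004]],"twist":[[0,0,0],[0,0,0],[0,0,0]]}'
```

```text
clock: 45.33
ee_pos: [0.5589, -0.1056, 0.0432]
tcp_rot: [[0.006, 0.001, 1.0], [-1.0, -0.001, 0.006], [0.001, -1.0, 0.001]]
ft_force: [-0.5, 0.1, 2.5]
finger_gap: 0.198
```

Contact at the expected height. Release, rise, back off and check everything.

```bash
python3 -m jog '{"dp":[[0,0,0],[0,0,0],[0,0,0],[0,0,0],[0,0,0.03],[0,0,0.09],[0,0,0.17],[0,0,0.25],[0,0,0.25]],"twist":[[0,0,0],[0,0,0],[0,0,0],[0,0,0],[0,0,0],[0,0,0],[0,0,0],[0,0,0],[0,0,0]]}' 0.4
python3 -m jog '{"dp":[[-0.24,-0.44,0.1],[-0.24,-0.44,0.1],[-0.24,-0.44,0.1],[-0.24,-0.44,0.1],[-0.24,-0.44,0.1],[-0.24,-0.44,0.1],[-0.24,-0.44,0.1],[-0.24,-0.44,0.1],[-0.24,-0.44,0.1]],"twist":[[0,0,0],[0,0,0],[0,0,0],[0,0,0],[0,0,0],[0,0,0],[0,0,0],[0,0,0],[0,0,0]]}'
python3 - <<'E'
from h import *
for n in('scene','top'):
    p=ctrl.camera_params(n); im,d=ctrl.get_image(n); W=cloud(d,p); B=W.reshape(-1,3)
    for nm,c,z,r in(('lid',(.558,-.1046),.070,.04),('knob',(.558,-.1046),.086,.02),('r1',(.55,.312),.087,.04),('r2',(.566,.2133),.087,.04),('r3',(.452,.296),.087,.04),('r4',(.468,.1974),.087,.04)):
        s=B[(np.hypot(B[:,0]-c[0],B[:,1]-c[1])<r)&(abs(B[:,2]-z)<.006)]
        if len(s)>8: print(n,nm,len(s),'z',np.median(s[:,2]).round(4),'mid',((np.percentile(s,1,axis=0)+np.percentile(s,99,axis=0))/2).round(4)[:2],'ext',np.ptp(s,axis=0).round(3)[:2],np.round(circ(s),4))
    q=W[(abs(W[...,2]-.1)<.012)&(abs(W[...,0]-.664)<.006)&(W[...,1]<.03)&(W[...,1]>-.22)]; print(n,'bomb z',np.median(q[:,2]).round(4),'y',q[:,1].min().round(3),q[:,1].max().round(3))
    if n=='top': cv2.imwrite('pics/fin.png',cv2.convertScaleAbs(im[:,:,::-1],alpha=1.8))
E
```

```text
clock: 46.08
ee_pos: [0.5639, -0.1059, 0.1767]
tcp_rot: [[0.006, 0.014, 1.0], [-1.0, -0.005, 0.006], [0.005, -1.0, 0.014]]
ft_force: [1.6, -0.1, 0.7]
finger_gap: 0.402
clock: 46.83
ee_pos: [0.4441, -0.3253, 0.2263]
tcp_rot: [[0.005, 0.014, 1.0], [-1.0, -0.004, 0.005], [0.004, -1.0, 0.014]]
ft_force: [0.4, 0.8, 0.2]
finger_gap: 0.401
scene lid 395 z 0.0685 mid [ 0.5601 -0.1045] ext [0.058 0.057] [ 5.603e-01 -1.048e-01  2.410e-02  2.740e+02]
scene knob 47 z 0.0845 mid [ 0.5595 -0.1047] ext [0.017 0.018] [ 5.598e-01 -1.051e-01  7.200e-03  4.000e+01]
scene r1 122 z 0.0855 mid [0.5515 0.3125] ext [0.05  0.053] [5.514e-01 3.123e-01 2.330e-02 8.800e+01]
scene r2 131 z 0.0864 mid [0.5676 0.2126] ext [0.051 0.053] [5.678e-01 2.123e-01 2.290e-02 1.130e+02]
scene r3 110 z 0.0859 mid [0.4518 0.2948] ext [0.049 0.052] [4.523e-01 2.948e-01 2.330e-02 8.900e+01]
scene r4 109 z 0.0856 mid [0.4688 0.1979] ext [0.05  0.054] [4.692e-01 1.972e-01 2.350e-02 6.200e+01]
scene bomb z 0.1025 y -0.188 -0.006
top lid 426 z 0.069 mid [ 0.5585 -0.1053] ext [0.057 0.056] [ 5.590e-01 -1.052e-01  2.350e-02  2.950e+02]
top knob 46 z 0.0848 mid [ 0.5592 -0.1053] ext [0.016 0.016] [ 5.594e-01 -1.050e-01  6.800e-03  3.700e+01]
top r1 152 z 0.0859 mid [0.5509 0.3122] ext [0.049 0.049] [5.509e-01 3.118e-01 2.330e-02 1.410e+02]
top r2 134 z 0.0872 mid [0.5665 0.2117] ext [0.049 0.049] [5.667e-01 2.112e-01 2.300e-02 9.800e+01]
top r3 150 z 0.0862 mid [0.4509 0.2946] ext [0.049 0.051] [4.514e-01 2.935e-01 2.310e-02 1.220e+02]
top r4 139 z 0.0861 mid [0.4684 0.1966] ext [0.048 0.05 ] [4.687e-01 1.963e-01 2.320e-02 1.270e+02]
top bomb z 0.1028 y -0.189 -0.005
```

View pics/fin.png

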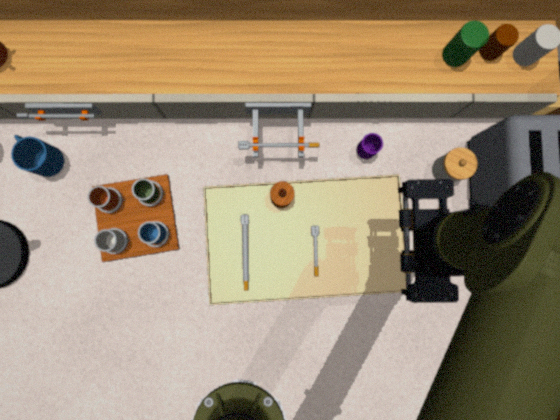

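Everything looks placed (lid on the jar at 282,194, bombilla in the clips, four cups in the stand). The green rim reads ~1 mm higher than the others, so I check the rims for tilt.

```bash
cat > t.py <<'E'
from h import *
for n in('scene','top'):
    p=ctrl.camera_params(n); W=np.nanmean([cloud(ctrl.get_image(n)[1],p) for _ in range(6)],0); B=W.reshape(-1,3)
    for nm,c in(('r1',(.551,.312)),('r2',(.567,.2117)),('r3',(.452,.2945)),('r4',(.4687,.197))):
        s=B[(abs(np.hypot(B[:,0]-c[0],B[:,1]-c[1])-.0235)<.004)&(abs(B[:,2]-.086)<.006)]
        A=np.c_[s[:,:2]-c,np.ones(len(s))]
        for _ in range(3):
            k=np.linalg.lstsq(A,s[:,2],rcond=None)[0]; e=abs(s[:,2]-A@k); g=e<.003; A,s=A[g],s[g]
        print(n,nm,len(s),'slope deg',np.degrees(k[:2]).round(2),'z',k[2].round(4))
E
python3 t.py
```

```text
scene r1 99 slope deg [-0.17 -0.05] z 0.0861
scene r2 105 slope deg [-2.11  3.37] z 0.0866
scene r3 88 slope deg [0.77 0.13] z 0.0859
scene r4 95 slope deg [-0.65  0.2 ] z 0.0859
top r1 133 slope deg [ 0.17 -0.18] z 0.0863
top r2 120 slope deg [-1.62  4.07] z 0.0876
top r3 133 slope deg [-0.76 -0.17] z 0.0863
top r4 123 slope deg [-0.1   0.06] z 0.0864
```

The green cup leans about 4° toward -y, so it isn't fully down. I'll re-grip it deeper with the jaws along y, centred on ring2, to square it up and press it down.

```bash
python3 -m jog '{"dp":[[0.02,0.08,0],[0.04,0.16,0],[0.06,0.24,0],[0.08,0.32,0],[0.1,0.4,0],[0.12,0.48,0],[0.14,0.56,0],[0.16,0.64,0],[0.18,0.72,0],[0.2,0.8,0],[0.22,0.88,0],[0.24,0.94,0]],"twist":[[0,0,-0.039],[0,0,-0.078],[0,0,-0.117],[0,0,-0.156],[0,0,-0.195],[0,0,-0.234],[0,0,-0.273],[0,0,-0.312],[0,0,-0.351],[0,0,-0.39],[0,0,-0.42],[0,0,-0.444]]}' 0.8 25
python3 -m jog '{"dp":[[0,0.13,-0.06],[0,0.13,-0.06],[0,0.13,-0.06],[0,0.13,-0.06],[0,0.13,-0.06]],"twist":[[0,0,0],[0,0,0],[0,0,0],[0,0,0],[0,0,0]]}'
```

```text
clock: 48.53
ee_pos: [0.5515, 0.0991, 0.227]
tcp_rot: [[-0.966, -0.001, 0.258], [-0.258, -0.015, -0.966], [0.004, -1.0, 0.015]]
ft_force: [1.1, -0.1, -0.7]
finger_gap: 0.799
clock: 48.95
ee_pos: [0.5518, 0.1634, 0.1969]
tcp_rot: [[-0.966, -0.001, 0.257], [-0.257, -0.016, -0.966], [0.005, -1.0, 0.015]]
ft_force: [-0.3, -1.5, 0.2]
finger_gap: 0.797
```

```bash
python3 -m jog '{"dp":[[0.029,0.1,-0.05],[0.029,0.1,-0.05],[0.029,0.1,-0.05],[0.029,0.1,-0.05],[0.029,0.1,-0.05],[0.029,0.1,-0.05]],"twist":[[0.0051,0,0],[0.0051,0,0],[0.0051,0,0],[0.0051,0,0],[0.0051,0,0],[0.0051,0,0]]}'
```

```text
clock: 49.45
ee_pos: [0.5672, 0.2113, 0.1728]
tcp_rot: [[-0.967, 0.001, 0.254], [-0.254, -0.001, -0.967], [-0.001, -1.0, 0.001]]
ft_force: [-0.2, 0.3, -0.0]
finger_gap: 0.8
```

```bash
python3 -m jog '{"dp":[[-0.002,0.004,-0.06],[-0.002,0.004,-0.13],[-0.002,0.004,-0.19],[-0.002,0.004,-0.24],[-0.002,0.004,-0.28],[-0.002,0.004,-0.3],[-0.002,0.004,-0.31],[-0.002,0.004,-0.31],[-0.002,0.004,-0.31]],"twist":[[0,0,0],[0,0,0],[0,0,0],[0,0,0],[0,0,0],[0,0,0],[0,0,0],[0,0,0],[0,0,0]]}'
python3 -m jog '{"dp":[[0,0,0],[0,0,0],[0,0,0],[0,0,0],[0,0,0],[0,0,0]],"twist":[[0,0,0],[0,0,0],[0,0,0],[0,0,0],[0,0,0],[0,0,0]]}' 0.4 20
```

```text
clock: 50.2
ee_pos: [0.5673, 0.2133, 0.0192]
tcp_rot: [[-0.967, 0.003, 0.254], [-0.254, -0.0, -0.967], [-0.003, -1.0, 0.001]]
ft_force: [0.1, 0.9, 0.4]
finger_gap: 0.798
clock: 50.7
ee_pos: [0.5677, 0.2137, 0.0198]
tcp_rot: [[-0.967, 0.004, 0.254], [-0.254, -0.0, -0.967], [-0.004, -1.0, 0.001]]
ft_force: [0.0, 0.5, 3.2]
finger_gap: 0.58
```

```bash
python3 -m jog '{"dp":[[-0.002,0,-0.004],[-0.002,0,-0.008],[-0.002,0,-0.01],[-0.002,0,-0.01]],"twist":[[0,0,0],[0,0,0],[0,0,0],[0,0,0]]}'
python3 -m jog '{"dp":[[0,0,0.001],[0,0,0.001],[0,0,0.001]],"twist":[[0,0,0],[0,0,0],[0,0,0]]}'
python3 -m jog '{"dp":[[0,0,0],[0,0,0],[0,0,0],[0,0,0],[0,0,0.06],[0,0,0.14],[0,0,0.22],[0,0,0.3],[0,0,0.3]],"twist":[[0,0,0],[0,0,0],[0,0,0],[0,0,0],[0,0,0],[0,0,0],[0,0,0],[0,0,0],[0,0,0]]}' 0.8
python3 -m jog '{"dp":[[-0.1,-0.5,0.05],[-0.1,-0.5,0.05],[-0.1,-0.5,0.05],[-0.1,-0.5,0.05],[-0.1,-0.5,0.05],[-0.1,-0.5,0.05],[-0.1,-0.5,0.05],[-0.1,-0.5,0.05],[-0.1,-0.5,0.05]],"twist":[[0,0,0],[0,0,0],[0,0,0],[0,0,0],[0,0,0],[0,0,0],[0,0,0],[0,0,0],[0,0,0]]}'
python3 t.py
```

```text
clock: 51.03
ee_pos: [0.5673, 0.2167, 0.0174]
tcp_rot: [[-0.967, 0.006, 0.256], [-0.256, 0.003, -0.967], [-0.007, -1.0, -0.001]]
ft_force: [-3.2, 2.1, 12.2]
finger_gap: 0.568
clock: 51.28
ee_pos: [0.5671, 0.2165, 0.0175]
tcp_rot: [[-0.967, 0.006, 0.255], [-0.255, 0.003, -0.967], [-0.006, -1.0, -0.001]]
ft_force: [-1.0, 1.0, 1.1]
finger_gap: 0.568
clock: 52.03
ee_pos: [0.5715, 0.2192, 0.1764]
tcp_rot: [[-0.967, 0.019, 0.255], [-0.255, 0.007, -0.967], [-0.02, -1.0, -0.002]]
ft_force: [0.5, 1.7, 1.4]
finger_gap: 0.801
clock: 52.78
ee_pos: [0.5215, -0.0303, 0.2013]
tcp_rot: [[-0.967, 0.019, 0.255], [-0.255, 0.008, -0.967], [-0.021, -1.0, -0.003]]
ft_force: [-1.0, 0.2, -0.2]
finger_gap: 0.798
scene r1 98 slope deg [0.33 0.08] z 0.0859
scene r2 65 slope deg [0.4  1.12] z 0.0853
scene r3 92 slope deg [-0.01  0.32] z 0.0857
scene r4 97 slope deg [0.27 0.3 ] z 0.0859
top r1 130 slope deg [-0.17 -0.39] z 0.0863
top r2 93 slope deg [-0.21 -0.3 ] z 0.0865
top r3 133 slope deg [-0.39 -0.73] z 0.0863
top r4 123 slope deg [-0.33 -0.17] z 0.0866
```

The green cup now stands level, rim z matching the other three. The robot is clear, so I hand in.

```bash
python3 -c "
from station import ctrl
print(ctrl.finish_job())"
```

```text
the job is handed in; nothing more can be done
None
```

I handed the job in at about 53 s of the 210 s allowed. All four cups are in the stand, the bombilla is in its clips and the lid is on the jar.

- **Cups:** terracotta is in ring1, green in ring2, white in ring3 and blue in ring4. In the last check all four rims read 0.085–0.087 m against an expected 0.087, level to about 1°.
- **Bombilla:** the slim full-length one is pressed home in both free clips. It stopped hard at 41 N with no further travel and lies level, top at about 0.1025 m along its whole length. The short and the thick ones were left untouched on the tray.
- **Lid:** it sits knob up on the standing jar, about 1–2 mm off centre and level with the jar mouth.

What went wrong or disagreed along the way:
- **TCP offset:** the real fingertips are about 32 mm above the reported TCP. The first bombilla grips closed on air, and the cups were first held only near the rim. I corrected for it from the bombilla grip on.
- **Order:** the green cup turned out to lean about 4° in ring2, and I only found it after the bombilla and lid were done. I re-gripped it, squared it up and pressed it down then, so that fix came out of the asked order.
- **Not re-measured:** I did not measure the lid or the bombilla again after fixing the green cup; the arm did not go near them low down.

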